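# Check a batch of padlocks on the hand-turned gauge table

## Task

Check the padlocks from the grey tray: lay each one flat on a rubber pad of its own on the round table, centred and lengthwise along the pad; then slide the gauge in until its pointer stands at the brass mark, and turn the table by its black handle one full turn anticlockwise (seen from above), until the handle is back at the brass index post. Then slide the gauge fully back to where it was parked and lay all the padlocks flat in the tray again, leaving the table turned and the other things on the bench where they are.

Things in the scene. Friction and masses are not known exactly. Their poses are not given: they have to be found in the camera images.
- padlock_a_center (a point): brass padlock lying flat, 68 mm long (its x) by 42 mm wide (its y) by 17 mm high, 0.17 kg; the point is the centre of the whole, half-way up (8.5 mm above its underside). Its solid block reaches from x = -33 to +3 mm over the full 42 mm width; the steel shackle is the rest, from +3 to +34 mm, 32 mm wide. Grip the block across its width, at x = -15 mm. None at the start means it is absent in this run
- padlock_b_center (a point): brass padlock lying flat, 68 mm long (its x) by 42 mm wide (its y) by 17 mm high, 0.17 kg; the point is the centre of the whole, half-way up (8.5 mm above its underside). Its solid block reaches from x = -33 to +3 mm over the full 42 mm width; the steel shackle is the rest, from +3 to +34 mm, 32 mm wide. Grip the block across its width, at x = -15 mm. None at the start means it is absent in this run
- padlock_c_center (a point): brass padlock lying flat, 68 mm long (its x) by 42 mm wide (its y) by 17 mm high, 0.17 kg; the point is the centre of the whole, half-way up (8.5 mm above its underside). Its solid block reaches from x = -33 to +3 mm over the full 42 mm width; the steel shackle is the rest, from +3 to +34 mm, 32 mm wide. Grip the block across its width, at x = -15 mm. None at the start means it is absent in this run
- pad_1 (a point): rubber pad on the round table, 76 mm (its x, pointing straight out from the table's axis) by 50 mm, 3 mm thick; turns with the table; the point is the centre of its top face, 82 mm from the table's axis. A padlock lies on it lengthwise along the pad's x, either way round
- pad_2 (a point): rubber pad on the round table, 76 mm (its x, pointing straight out from the table's axis) by 50 mm, 3 mm thick; turns with the table; the point is the centre of its top face, 82 mm from the table's axis. A padlock lies on it lengthwise along the pad's x, either way round
- pad_3 (a point): rubber pad on the round table, 76 mm (its x, pointing straight out from the table's axis) by 50 mm, 3 mm thick; turns with the table; the point is the centre of its top face, 82 mm from the table's axis. A padlock lies on it lengthwise along the pad's x, either way round
- table_axis (a point): the round table's vertical turning axis at the height of its steel top, 46 mm above the bench; the table is a disc of radius 133 mm, 10 mm thick, with a low rim 6 mm high round its edge (inside radius 127 mm), on a fixed base; axes are the fixture's own, its x away from the robot, as is the slide's direction
- handle_grip (a point): centre of the table's black upright handle, a freely spinning sleeve 22 mm in diameter and 40 mm high, 50 mm from the axis and 38 mm above the table top (it reaches from 18 to 58 mm above the top). Grip it and carry it round in a circle about the axis; it spins in the grip, so the hand need not turn. A brass index post stands outside the table's rim where the handle is at the start
- turntable (a joint): turning angle of the table in rad, 0 at the start (a stop), growing anticlockwise seen from above; a full turn is 6.283, and a second stop is at 6.45. Friction 0.15 N m; it stays where it is left
- gauge_grip (a point): centre of the gauge carriage's black upright grip block, 22 mm along the slide by 26 mm across it by 46 mm high (its top is 20 mm above the point). It can be gripped across either side; 35 mm toward the table stands the gauge's post, so closing along the slide has more room. The gauge's arm reaches over the table's rim, 27 mm above the pads, as near as 105 mm from the axis, when at the mark; its tip is 95 mm from this point, across the slide toward the table
- gauge_mark (a point): where point gauge_grip is when the gauge's pointer stands at the brass mark on the scale strip
- gauge (a joint): travel of the gauge carriage in m along its straight track, 0 = parked at its near stop (as at the start), 0.062 = at the brass mark, 0.077 = far stop; it slides along the fixture's x, away from the robot. Friction about 2 N; it stays where it is left
- tray_floor (a point): centre of the inner floor of the grey tray, fixed to the bench; inside 127 mm (its x) by 282 mm (its y), walls 10 mm above the floor, 4 mm thick
- cylinder_lock: loose brass lock cylinder 35 mm across, 30 mm tall, a bystander to be left alone; origin at the centre of its underside
- tweezers: loose steel tweezers, 112 mm long, 8 mm high, a bystander to be left alone; origin at the centre of its underside
- box_of_blanks: box of key blanks 59x101x30 mm, a bystander to be left alone; origin at the centre of its underside
- oil_bottle: oil bottle 37 mm wide, 122 mm tall, a bystander to be left alone; origin at the centre of its underside
- tape_measure: tape measure 34x72x58 mm, a bystander to be left alone; origin at the centre of its underside

How it is judged:
By the outcome, as a careful person would: the job done as asked, in the order asked, and still so for the second after the job is handed in, with the robot touching nothing.
Of padlock_a, padlock_b, padlock_c only 2 to 3 are there at a start; the rules pass over those that are not, and their reading is None.
At some moment in a run one of padlock_a, padlock_b, padlock_c may be knocked a few centimetres aside while the robot is not near it.
Once in a run the grip may slacken for a moment while it holds something.
It also fails if it takes over 210 s, if anything falls off the work surface, if the arm or the gripper's body presses on something with over 40 N, if the wrist force passes 120 N, or if a joint passes its speed limit or range.

## Robot

A 6-joint arm with a two-finger parallel gripper is mounted at the origin on a cart in front of the work surface, level with it; the furniture and walls round the work are solid. World frame = base frame: x ahead of the robot, y to its left, z up, the work surface at z = 0. Lengths are in mm, angles in rad, forces in N, time in s.
With the tool pointing down it reaches from about 350 to 875 mm from the base axis. Payload 4.2 kg.
Tool frame: the origin (TCP) lies midway between the tips of the shut fingers; the grasp point (between the pads) lies 19 mm behind it; z points along the fingers, y is the line along which they close (so a half turn about z gives the same grasp; the last joint's range is limited). The gripper opens to 85 mm and grips with 20 to 120 N. Pads are 22 mm wide; open, the fingers measure 114 mm over their backs; the gripper's body (76 mm by 85 mm) begins 54 mm behind the grasp point. The pads swing forward as they close: fully open they stand 13 mm farther back than shut.
Start: joints at [1.549, 0.385, 0.008, 0, -1.194, -0.259], TCP at [173.171, 600.509, 231.312] pointing down, gripper open.
Joint ranges: [-3.14, 3.14], [-1.21, 2.06], [-1.07, 1.41], [-3.16, 2.05], [-2.99, -0.16], [-3.1, 3.1]. Speed limits (rad/s): [2.79, 2.79, 3.14, 3.14, 3.14, 3.14].

## Interface

Orientations are given as a unit quaternion [x, y, z, w].
In Python, from bench import arm, eyes, nets gives the robot as it stands.
- The arm moves only by the tool apply_moves, never from a script. Its arguments are lists of equal length, an entry for each row: "delta_rot": the turn, a rotation vector about the tool's x, y, z as a fraction of full scale, a list of three; "xyz": the shift along the tool's x, y, z as a fraction of full scale, a list of three; "hand": the gripper command: -1 is fully open, 1 is shut, values between are in proportion. In form: {"delta_rot": [[ax, ay, az], ...], "xyz": [[dx, dy, dz], ...], "hand": [hand, ...]}. A call has 1 to 20 rows; each row shifts and turns the commanded pose from where the row before left it, along the tool's axes as they then stand; what a row does not reach is not made up. Full scale, the value 1, is 0.025 m for a shift and 6 degrees for a turn. A row lasts 1/12 s, in which the tool goes at most 41.7 mm and 7.16 degrees, less where a joint would pass 70% of its speed; a pose out of reach is approached as far as the arm can. A call with a number of a shift or a turn outside -1 to 1 is refused whole. A call with a gripper value outside its range is refused whole. The fingers move at their own pace and stop on an object; the grip force is fixed at half the most. Time passes only in rows, so rows that do not move let the fingers close. It gives the time, the measured TCP pose, the force, the opening and the grip force at its end, in the units of the state.
- arm.read_state(): the state, without advancing time (a new reading comes with each control period).
- eyes.get_image(name): name is "side" or "top" or "wrist"; returns a dict with "frame" (480x640x3 uint8, red, green, blue), "range_z" (480x640 float32, mm along the optical axis (not along the pixel's ray), 0 where there is no reading), "camera_matrix" (3x3 intrinsics, pixels), "dist" ([k1, k2, p1, p2, k3] as OpenCV has them; the pictures are not rectified), "R" (3x3) and "t" (3): a world point X has camera coordinates R X + t; the wrist camera has in their place "hand_eye" (4x4, takes a point from camera to tool coordinates, whose origin is the TCP and whose axes are the flange's). Camera axes: x right, y down, z forward; pixel columns grow to the right and rows downward; lengths in mm; the calibration is good to about 2 mm. A picture is of the moment at which its call begins: read the wrist's pose just before it.
- arm.job_done(): hands the job in; it is judged then, once.
Trained networks look in a picture, given as the dict that the camera call returned (one of the last four; its "shot" number tells which), for a name from the list of things; names that differ only in an ending like _2 or _b are one class to them, and where a whole thing is asked for, a point or a joint stands for the part that bears it (a point fixed in the world has none). Each returns a list of dicts, best first, with "score" (0 to 1); they miss things now and then, are a little off and sometimes report something else, mostly with a low value. They report only what shows in the picture. A call takes as long as a camera call.
- nets.look_for(name, picture): "bbox" ([left, top, right, bottom] in pixels, round what is visible of it).
- nets.masks_of(name, picture): "region" (480x640 bool, what is visible of it) and "bbox" ([left, top, right, bottom] in pixels, round what is visible of it).
The state is a dict: "clock": time; "joints": joint angles; "joint_vel": joint speeds; "joint_efforts": joint torques, N m; "position": TCP position; "ee_rot": TCP orientation; "contact_force": force on the tool from outside, world axes, zero at the start; "wrist_torque": the same for the moment, N m; "gripper_width": finger opening in mm; "grasp_force": force on a finger pad.
Only numpy, scipy, OpenCV 4.12 (cv2) and the standard library are available. Lean on these libraries where they do the work, as an engineer would, in place of code of your own. Each camera call takes 0.05 s, during which the arm holds its last target. There are 200 camera calls.

## Working session

There is one attempt and no reset: what is moved stays moved. The work goes in short steps, Python scripts to look and compute and a tool call to move; the robot and the scene stay as the last step left them, time stands still between calls to the robot, and variables do not carry over. Pictures are saved under pics/ and viewed, at most 14 in all, crops included, and the job is handed in when it is done.

Besides the shell and the picture viewer there is one more tool, called after "Request:" as a command line: name --argument value ..., lists and objects as JSON in quotes. apply_moves: Moves the arm, as the interface text tells. Its arguments: {"type":"object","properties":{"delta_rot":{"type":"array"},"xyz":{"type":"array"},"hand":{"type":"array"}},"required":["delta_rot","xyz","hand"]}

```bash
ls; mkdir -p pics; cat > h.py <<'E'
import numpy as np, cv2
from bench import arm, eyes, nets
from scipy.spatial.transform import Rotation as Ro
def save(img,name): cv2.imwrite('pics/'+name+'.png',img['frame'][:,:,::-1])
def cloud(img,st=None):
    """480x640x3 world points (nan where none)"""
    d=img['range_z'].astype(float); h,w=d.shape
    u,v=np.meshgrid(np.arange(w),np.arange(h))
    p=cv2.undistortPoints(np.stack([u,v],-1).reshape(-1,1,2).astype(np.float64),np.array(img['camera_matrix'],float),np.array(img['dist'],float)).reshape(h,w,2)
    P=np.dstack([p*d[...,None],d])
    P[d<=0]=np.nan
    if 'R' in img and img['R'] is not None: return (P-np.array(img['t']))@np.array(img['R'])
    H=np.array(img['hand_eye'],float); P=P@H[:3,:3].T+H[:3,3]
    R=Ro.from_quat(st['ee_rot']).as_matrix()
    return P@R.T+np.array(st['position'])
E
python3 - <<'E'
from h import *
s=arm.read_state(); print(s)
print(Ro.from_quat(s['ee_rot']).as_matrix().round(3))
for n in ('top','side'):
    im=eyes.get_image(n); save(im,n+'0'); C=cloud(im); np.save(n+'0.npy',C)
    for k in ['padlock_a_center','pad_1','handle_grip','gauge_grip','tray_floor','turntable','cylinder_lock','tweezers','box_of_blanks','oil_bottle','tape_measure']:
        for m in nets.masks_of(k,im)[:5]:
            if m['score']>.2:
                q=C[m['region']]; q=q[~np.isnan(q[:,0])]
                print(n,k,round(m['score'],2),np.array(m['bbox']).round(),np.median(q,0).round(1),q[:,2].max().round(1) if len(q) else '')
E
```

```text
pics
{'clock': 0.0, 'joints': array([ 1.54862092e+00,  3.85570101e-01,  6.61543479e-03, -4.99249213e-04,
       -1.19401546e+00, -2.58607488e-01]), 'joint_vel': array([-0.00203701,  0.00017549, -0.00045174, -0.00026049, -0.00301511,
        0.00074732]), 'joint_efforts': array([-2.20485908e-04, -3.92290306e+01,  1.88400882e+01,  4.18616518e+00,
       -4.55741669e-03, -2.01201338e-06]), 'position': array([173.00759479, 599.9605406 , 230.20931618]), 'ee_rot': array([ 9.90147794e-01, -1.40021825e-01, -1.02205061e-04,  1.10667904e-03]), 'contact_force': array([0.16113996, 0.54195999, 0.09448708]), 'wrist_torque': array([ 0.00431821, -0.03073709,  0.02065331]), 'grasp_force': 0.0, 'gripper_width': 85.4346723130392}
[[ 0.961 -0.277 -0.001]
 [-0.277 -0.961 -0.002]
 [ 0.     0.002 -1.   ]]
top padlock_a_center 0.82 [387. 229. 407. 256.] [ 453.4 -165.9   20.3] 30.7
top pad_1 0.82 [168. 182. 267. 278.] [485.9 323.9  47.2] 112.0
top handle_grip 0.72 [169. 181. 268. 278.] [485.  323.9  47.2] 120.9
top gauge_grip 0.85 [255. 233. 303. 257.] [443.2 143.   53.8] 127.8
top tray_floor 0.89 [368. 220.
[... 592 characters left out ...]
padlock_a_center 0.4 [345. 232. 362. 242.] [ 447.9 -157.6   18.4] 24.5
side pad_1 0.63 [225. 259. 318. 310.] [479.2 358.2  46.8] 292.0
side handle_grip 0.88 [222. 258. 318. 307.] [477.5 358.2  46.8] 304.4
side tray_floor 0.93 [341. 216. 396. 248.] [ 440.9 -223.7    5.7] 18.4
side turntable 0.88 [222. 256. 317. 307.] [479.8 359.   46.8] 246.3
side turntable 0.41 [220. 257. 325. 318.] [462.9 356.3  46.6] 309.6
side box_of_blanks 0.62 [384. 202. 404. 219.] [ 425.7 -445.4   27.7] 36.3
side oil_bottle 0.84 [240. 308. 256. 352.] [385.3 557.2  47.4] 104.1
side tape_measure 0.62 [367. 197. 378. 214.] [ 519.  -445.8   37.7] 61.0
side tape_measure 0.42 [345. 232. 363. 242.] [ 444.7 -159.3   19. ] 24.5
```

```bash
python3 - <<'E'
import cv2
a=cv2.imread('pics/top0.png')
x=cv2.resize(a[160:290,110:310],(800,520),interpolation=cv2.INTER_CUBIC); y=cv2.resize(a[200:290,350:550],(800,360),interpolation=cv2.INTER_CUBIC)
cv2.imwrite('pics/topL.png',x);cv2.imwrite('pics/topR.png',y)
E
```

```text
(no output)
```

View pics/topL.png

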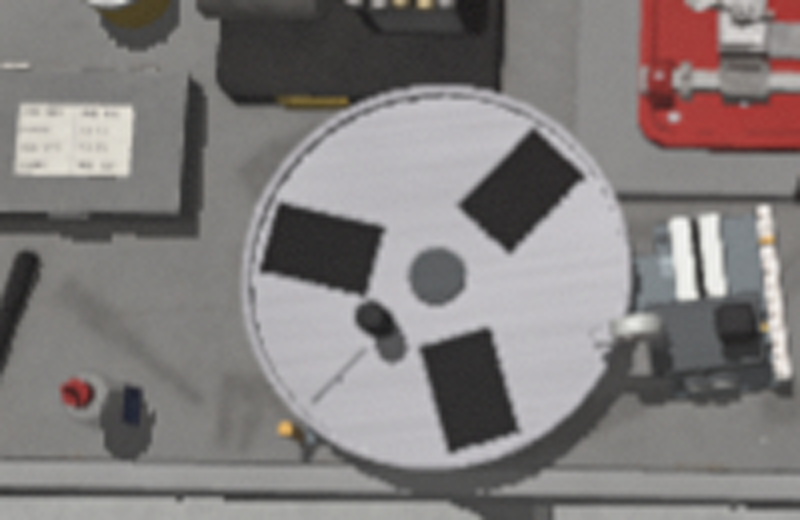

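View pics/topR.png

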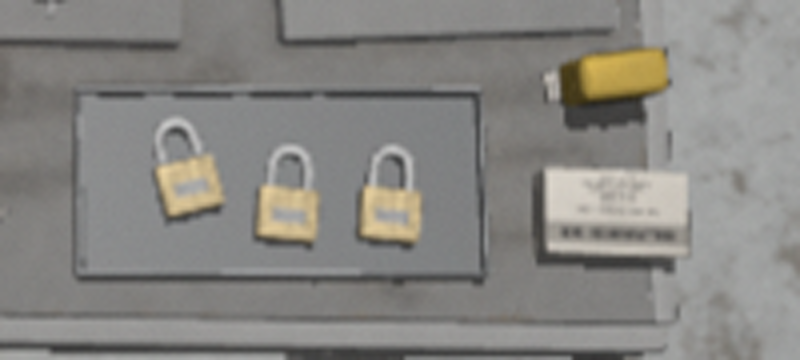

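The top views show the table with its axis near crop pixel (437,277), pads at (322,248), (521,190) and (470,390), the handle at (375,318) and the gauge grip at (738,320). All three padlocks lie in the tray with their shackles pointing away from the robot, at about (188,170), (288,195) and (392,195).

```bash
python3 - <<'E'
from h import *
C=np.load('top0.npy'); q=C[~np.isnan(C[...,0])]
for x0 in range(200,900,50):
    print(x0,[int(q[(abs(q[:,0]-x0-25)<25)&(abs(q[:,1]-y0-25)<25)][:,2].max(initial=-99)) for y0 in range(650,-550,-50)])
print(eyes.get_image('wrist')['hand_eye'])
# table axis: rim circle
def circ(p):
    A=np.c_[2*p[:,:2],np.ones(len(p))]; s=np.linalg.lstsq(A,(p[:,:2]**2).sum(1),rcond=None)[0]; return s[0],s[1],np.sqrt(s[2]+s[0]**2+s[1]**2)
r=np.hypot(q[:,0]-485,q[:,1]-324); rim=q[(r>118)&(r<142)&(q[:,2]>49.5)&(q[:,2]<56)]
print(len(rim),circ(rim))
E
```

```text
200 [-99, 493, 583, -99, -99, -99, -99, -99, -99, -99, -99, -99, -99, -99, -99, -99, -99, -99, -99, -99, -99, -99, -99, -99]
250 [-99, -99, -99, -99, -99, -99, -99, -99, -99, -99, -99, -99, -99, -99, -99, -99, -99, -99, -99, -99, -99, -99, -99, -99]
300 [6, 4, 7, 6, 4, 4, 5, 4, 6, 6, 8, 5, 5, 5, 2, 6, 7, 3, 4, 2, 5, 7, 5, 3]
350 [16, 20, 97, 123, 9, 59, 57, 56, 59, 55, 9, 10, 9, 9, 8, 15, 18, 20, 20, 21, 21, 20, 7, 9]
400 [18, 19, 99, 98, 6, 59, 108, 107, 56, 94, 127, 101, 57, 14, 14, 22, 22, 30, 29, 28, 31, 20, 38, 38]
450 [205, 20, 11, 11, 56, 58, 111, 110, 56, 53, 60, 101, 55, 11, 8, 16, 26, 30, 19, 23, 21, 19, 35, 36]
500 [228, 45, 45, 46, 51, 59, 57, 57, 57, 59, 57, 41, 141, 37, 33, 32, 37, 27, 19, 17, 19, 23, 61, 64]
550 [216, 47, 46, 47, 8, 57, 54, 55, 56, 58, 67, 63, 125, 90, 64, 66, 60, 38, 34, 56, 57, 57, 54, 33]
600 [213, 45, 46, 45, 41, 110, 139, 57, 58, 42, 104, 167, 161, 162, 162, 100, 99, 41, 33, 154, 163, 79, 74, 37]
650 [177, 11, 65, 101, 142, 141, 156, 158, 264, 40, 133, 151, 104, 172, 172, 168, 167, 39, 33, 169, 170, 166, 172, 173]
700 [63, 11, 69, 63, 136, 137, 159, 158, 254, 40, 322, 335, 324, 178, 178, 167, 165, 40, 33, 169, 170, 166, 166, 33]
750 [391, 391, 393, 390, 135, 138, 158, 159, 154, 45, 328, 339, 332, 159, 162, 162, 144, 41, 34, 38, 35, 51, 35, 34]
800 [523, 515, 482, 389, 8, 37, 156, 156, 151, 104, 318, 334, 321, 39, 38, 40, 39, 161, 159, 9, 10, 22, 30, 32]
850 [524, 522, 494, 389, 10, 9, 8, 9, 8, 162, 157, 317, 310, 28, 11, 10, 9, 503, 503, 506, 9, 10, 8, 9]
[[-1.38528207e-03 -9.62096748e-01 -2.72704838e-01  6.85285477e+01]
 [ 9.99999008e-01 -1.40232939e-03 -1.32392760e-04 -9.86921904e-01]
 [-2.55047366e-04 -2.72704751e-01  9.62097736e-01 -1.42716846e+02]
 [ 0.00000000e+00  0.00000000e+00  0.00000000e+00  1.00000000e+00]]
540 (np.float64(485.4784634042443), np.float64(323.0719006961724), np.float64(127.83390128414632))
```

Request:
apply_moves --delta_rot '[[0, 0, -0.9], [0, 0, -0.9], [0, 0, -0.88], [0, 0, 0]]' --xyz '[[0, 0, -1], [0, 0, -1], [0, 0, -1], [0, 0, -1]]' --hand '[-1, -1, -1, -1]'

```text
clock: 1.58
position: [173.2, 600.3, 332.5]
ee_rot: [1.0, 0.002, 0.0, 0.0]
contact_force: [0.8, -1.0, -0.2]
gripper_width: 85.5
grasp_force: 0.0
```

Request:
apply_moves --delta_rot '[[0, 0, 0], [0, 0, 0], [0, 0, 0], [0, 0, 0], [0, 0, 0], [0, 0, 0], [0, 0, 0], [0, 0, 0], [0, 0, 0], [0, 0, 0], [0, 0, 0], [0, 0, 0], [0, 0, 0], [0, 0, 0], [0, 0, 0], [0, 0, 0], [0, 0, 0], [0, 0, 0], [0, 0, 0], [0, 0, 0]]' --xyz '[[0.77, 0.616, 0], [0.77, 0.616, 0], [0.77, 0.616, 0], [0.77, 0.616, 0], [0.77, 0.616, 0], [0.77, 0.616, 0], [0.77, 0.616, 0], [0.77, 0.616, 0], [0.77, 0.616, 0], [0.77, 0.616, 0], [0.77, 0.616, 0], [0.77, 0.616, 0], [0.77, 0.616, 0], [0.77, 0.616, 0], [0.77, 0.616, 0], [0.77, 0.616, 0], [0.77, 0.616, 0], [0.77, 0.616, 0], [0, 0, 0], [0, 0, 0]]' --hand '[-1, -1, -1, -1, -1, -1, -1, -1, -1, -1, -1, -1, -1, -1, -1, -1, -1, -1, -1, -1]'

```text
clock: 3.25
position: [520.3, 322.5, 330.9]
ee_rot: [1.0, -0.001, -0.0, 0.0]
contact_force: [-0.0, 0.3, -0.2]
gripper_width: 85.2
grasp_force: 0.0
```

```bash
python3 - <<'E'
from h import *
s=arm.read_state(); print(s['position'],s['joints'].round(2))
im=eyes.get_image('wrist'); save(im,'w1'); C=cloud(im,s); np.save('w1.npy',C); print(im['camera_matrix'])
f=im['frame'].astype(int)
q=C.reshape(-1,3); ok=~np.isnan(q[:,0])
def circ(p):
    A=np.c_[2*p[:,:2],np.ones(len(p))]; t=np.linalg.lstsq(A,(p[:,:2]**2).sum(1),rcond=None)[0]; return t[0],t[1],np.sqrt(t[2]+t[0]**2+t[1]**2)
r=np.hypot(C[...,0]-485,C[...,1]-323)
rim=C[(r>120)&(r<140)&(C[...,2]>49.5)&(C[...,2]<56)]; print('rim',len(rim),circ(rim))
# pads: dark pixels within table
m=((f.max(2)<70)&(r<124)&(r>35)&(C[...,2]<56)).astype(np.uint8)
n,l,st,ce=cv2.connectedComponentsWithStats(m)
for i in range(1,n):
    if st[i,4]>800:
        p=C[l==i]; R=cv2.minAreaRect(p[:,:2].astype(np.float32)); print('pad',st[i,4],ce[i].round(),R,np.median(p[:,2]))
h=C[(r>30)&(r<75)&(C[...,2]>98)]; print('handle top',len(h),h.mean(0) if len(h) else '', circ(h) if len(h)>5 else '')
t=C[(r<110)&(f.min(2)>120)]; print('table z',np.nanmedian(t[:,2]))
E
```

```text
[520.27666868 322.45164557 330.94177837] [ 0.82  0.31  0.15 -0.   -1.41  0.75]
[[408.30554716   0.         320.3902225 ]
 [  0.         408.30554716 242.74934095]
 [  0.           0.           1.        ]]
rim 3957 (np.float64(486.49690839360363), np.float64(323.9335744596824), np.float64(129.85856369070547))
pad 3460 [373. 169.] ((547.0360107421875, 268.7827453613281), (49.273563385009766, 76.6830062866211), 47.64653015136719) 49.13232351488995
pad 3203 [245. 210.] ((503.4200134277344, 403.8916931152344), (75.48792266845703, 50.349220275878906), 77.49447631835938) 49.02069255275825
pad 2798 [342. 293.] ((407.8552551269531, 298.9727478027344), (77.8763656616211, 50.92183303833008), 17.742008209228516) 49.09729538376746
handle top 51110 [528.74225998 322.50973778 398.60233153] (np.float64(479.45938054434635), np.float64(322.8947892240713), np.float64(64.7033607259568))
table z 46.11110169753141
```

View pics/w1.png

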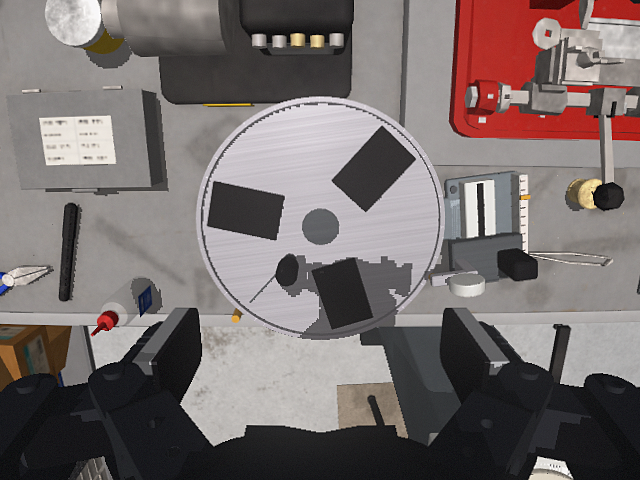

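The wrist picture shows the axis near pixel (320,226), pads at (245,210), (373,169) and (342,293), the handle at (287,268) and the gauge grip at (517,263). The pad centres fit a circle of 82 mm with 120° spacing.

```bash
python3 - <<'E'
from h import *
C=np.load('w1.npy'); r=np.hypot(C[...,0]-486.3,C[...,1]-323.9)
h=C[(r>30)&(r<75)&(C[...,2]>98)&(C[...,2]<112)]
print('handle',len(h),np.median(h,0),cv2.minEnclosingCircle(h[:,:2].astype(np.float32)))
d=h[:,:2].mean(0)-[486.3,323.9]; print(np.hypot(*d),np.degrees(np.arctan2(d[1],d[0])))
g=C[240:290,490:545].reshape(-1,3); 
z=g[:,2]; print(np.histogram(z[~np.isnan(z)],bins=range(-10,140,10)))
im=cv2.imread('pics/w1.png')
c=C[150:300,420:560]; 
for v in range(230,300,6): print(v,[int(x) if x==x else -1 for x in C[v,430:550:5,2]])
x=cv2.resize(im[150:310,420:560],(560,640)); cv2.imwrite('pics/g1.png',x[:600])
E
```

```text
handle 354 [451.5529342 357.1064119 103.6076987] ((450.0939636230469, 357.55645751953125), 10.867094993591309)
48.33257167397799 136.26702155412008
(array([387, 600,   0,   0,  78,   2, 682, 143, 157, 155, 533,   0,   0,
         0]), array([-10,   0,  10,  20,  30,  40,  50,  60,  70,  80,  90, 100, 110,
       120, 130]))
230 [48, 47, 53, 11, 12, 12, 12, 27, 34, 35, 34, 34, 33, 12, 11, 13, -1, 22, 34, 34, 0, 1, 0, 1]
236 [45, 45, 50, 11, 11, 12, 12, 27, 33, 36, 40, 42, 46, 47, 50, 50, 49, 50, 51, 36, 0, -1, 0, 0]
242 [46, 46, 52, 0, 44, 49, 49, 52, 52, 51, 51, 51, 51, 51, 54, 51, 51, 52, 53, 35, 1, 2, 0, 1]
248 [45, 48, 50, 0, 45, 52, 51, 51, 52, 52, 51, 53, 52, 51, 52, 52, 51, 53, 51, 34, 0, 0, 0, 0]
254 [46, 51, -1, -1, 46, 50, 50, 50, 50, 52, 51, 51, 53, 51, 60, 68, 70, 73, 74, 77, 5, 1, 0, 0]
260 [48, 52, 0, 0, 44, 55, 57, 60, 51, 52, 53, 52, 51, 52, 63, 75, 83, 90, 91, 92, 93, 94, 1, 1]
266 [53, 0, 0, 0, 44, 54, 69, 77, 81, 52, 50, 51, 52, 53, 64, 74, 85, 95, 96, 95, 96, 96, 1, 0]
272 [53, 1, 0, 84, 85, 87, 88, 91, 92, 91, 51, 52, 51, 52, 51, 74, 86, 95, 96, 96, 96, 96, 1, 1]
278 [86, 91, 91, 92, 100, 104, 103, 104, 107, 110, 110, 52, 54, 52, 51, 51, 1, 94, 96, 96, 96, 0, 0, 1]
284 [0, 90, 92, 90, 107, 116, 117, 119, 121, 122, 121, 111, 1, 1, 1, 0, 0, 0, 0, 0, 0, 0, 0, 0]
290 [1, -1, 0, 0, 106, 114, 119, 121, 124, 124, 123, 1, 0, -1, 0, 0, 0, -1, -1, 0, 0, 0, 0, 0]
296 [0, 0, 1, 0, 0, -1, 0, 122, 122, 1, 0, 0, 0, 0, 0, 1, 0, 0, 1, -1, 0, 0, 0, 0]
```

View pics/g1.png

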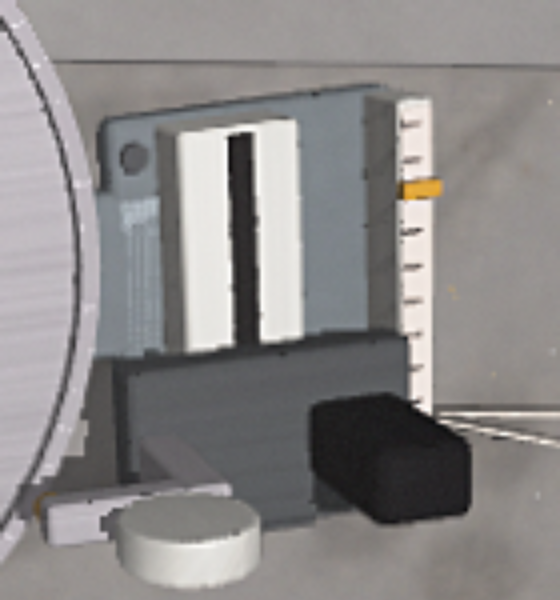

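Request:
apply_moves --delta_rot '[[0, 0, 0], [0, 0, 0], [0, 0, 0], [0, 0, 0], [0, 0, 0], [0, 0, 0], [0, 0, 0], [0, 0, 0], [0, 0, 0], [0, 0, 0], [0, 0, 0], [0, 0, 0], [0, 0, 0], [0, 0, 0], [0, 0, 0], [0, 0, 0], [0, 0, 0], [0, 0, 0], [0, 0, 0], [0, 0, 0]]' --xyz '[[0, 1, 0], [0, 1, 0], [0, 1, 0], [0, 1, 0], [0, 1, 0], [0, 1, 0], [0, 1, 0], [0, 1, 0], [0, 1, 0], [0, 1, 0], [0, 1, 0], [0, 1, 0], [0, 1, 0], [0, 1, 0], [0, 1, 0], [0, 1, 0], [0, 1, 0], [0, 1, 0.5], [0, 1, 0.5], [0, 1, 0.5]]' --hand '[-1, -1, -1, -1, -1, -1, -1, -1, -1, -1, -1, -1, -1, -1, -1, -1, -1, -1, -1, -1]'

```text
clock: 4.97
position: [519.6, -176.7, 293.9]
ee_rot: [1.0, 0.001, 0.001, -0.0]
contact_force: [-0.3, -0.0, 0.8]
gripper_width: 85.4
grasp_force: 0.0
```

Request:
apply_moves --delta_rot '[[0, 0, 0], [0, 0, 0], [0, 0, 0], [0, 0, 0]]' --xyz '[[0, 1, 0.6], [0, 1, 0.6], [0, 0.3, 0.5], [0, 0, 0]]' --hand '[-1, -1, -1, -1]'

```text
clock: 5.3
position: [518.0, -234.3, 248.2]
ee_rot: [1.0, -0.001, -0.003, -0.001]
contact_force: [-0.3, -0.1, -0.1]
gripper_width: 85.7
grasp_force: 0.0
```

```bash
cat >> h.py <<'E'
def padlocks(im,C,zmin,zmax,box):
    """brass blocks: list of (block centre xy, shackle dir deg, lock centre xy, size)"""
    hsv=cv2.cvtColor(im['frame'],cv2.COLOR_RGB2HSV)
    x0,x1,y0,y1=box
    inb=(C[...,0]>x0)&(C[...,0]<x1)&(C[...,1]>y0)&(C[...,1]<y1)&(C[...,2]>zmin)&(C[...,2]<zmax)
    br=(inb&(hsv[...,0]>10)&(hsv[...,0]<30)&(hsv[...,1]>50)).astype(np.uint8)
    br=cv2.morphologyEx(br,cv2.MORPH_CLOSE,np.ones((13,13)))
    n,l,st,ce=cv2.connectedComponentsWithStats(br); out=[]
    for i in range(1,n):
        if st[i,4]<150: continue
        p=C[(l==i)&inb]; b=p[:,:2]
        (c,sz,a)=cv2.minAreaRect(b.astype(np.float32)); c=np.array(c)
        near=inb&(np.hypot(C[...,0]-c[0],C[...,1]-c[1])<65)
        a0=C[near][:,:2]; best=None
        for k in range(4):
            t=np.radians(a+90*k); u=np.array([np.cos(t),np.sin(t)]); w=np.array([-u[1],u[0]])
            s=(a0-c)@u; v=(a0-c)@w; m=((s>24)&(s<55)&(abs(v)<20)).sum()
            if best is None or m>best[0]: best=(m,t,u)
        print('block',c.round(1),np.round(sz,1),'shackle',np.degrees((best[1]+np.pi)%(2*np.pi)-np.pi).round(1),'centre',(c+15*best[2]).round(1),'ztop',np.percentile(p[:,2],60).round(1),'px',ce[i].round())
        out.append((c,best[1],best[2]))
    return out
E
python3 - <<'E'
from h import *
s=arm.read_state(); print(s['position'],s['joints'].round(2))
im=eyes.get_image('wrist'); save(im,'w2'); C=cloud(im,s); np.save('w2.npy',C)
padlocks(im,C,10,35,(380,540,-390,-80))
f=C[(abs(C[...,0]-460)<55)&(abs(C[...,1]+236)<130)]; print('floor z',np.nanpercentile(f[:,2],[20,50]))
w1=np.load('w1.npy'); g=w1[(abs(w1[...,0]-440)<40)&(abs(w1[...,1]-110)<40)&(abs(w1[...,2]-96)<3)]
print('grip',cv2.minAreaRect(g[:,:2].astype(np.float32)),g.mean(0))
# tray walls
wl=C[(C[...,2]>11)&(C[...,2]<18)&(C[...,0]>370)&(C[...,0]<550)&(C[...,1]>-400)&(C[...,1]<-80)]
print('walls',cv2.minAreaRect(wl[:,:2].astype(np.float32)))
E
```

```text
[ 518.02948542 -234.25483945  248.20981169] [-0.14  0.28 -0.1  -0.   -1.19  1.71]
block [ 451.  -169.5] [36.4 41.9] shackle 14.7 centre [ 465.6 -165.7] ztop 21.1 px [256. 270.]
block [ 433.  -309.6] [41.1 37.2] shackle -5.0 centre [ 447.9 -310.9] ztop 21.2 px [399. 287.]
block [ 433.1 -237.9] [41.8 38. ] shackle -5.4 centre [ 448.  -239.4] ztop 21.2 px [326. 288.]
floor z [3.69768233 4.68133727]
grip ((452.00390625, 117.90357971191406), (21.34390640258789, 25.172645568847656), 7.456094264984131) [452.51029185 118.92149795  95.76534118]
walls ((455.9908142089844, -234.92958068847656), (136.13526916503906, 290.3064270019531), 0.713506817817688)
```

View pics/w2.png

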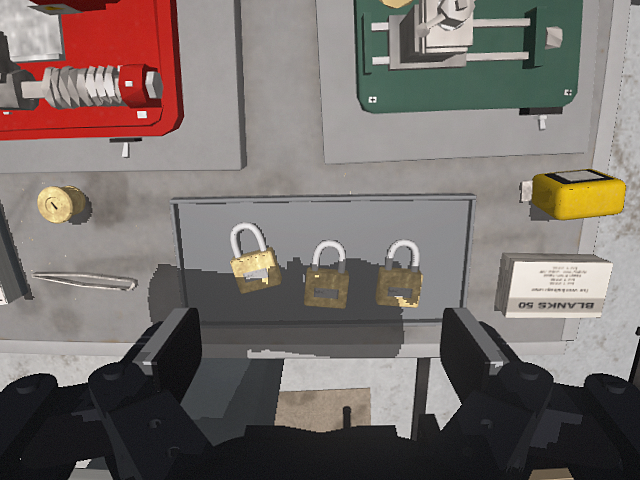

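The tray picture shows three locks at pixels (256,270), (326,288) and (399,287), all flat with shackles away. The floor is at z≈4 and the lock tops at 21, which matches the 17 mm height given.

Request:
apply_moves --delta_rot '[[0, 0, 0], [0, 0, 0], [0, 0, 0], [0, 0, -0.82], [0, 0, -0.82], [0, 0, -0.81], [0, 0, 0], [0, 0, 0], [0, 0, 0], [0, 0, 0]]' --xyz '[[-0.893, -0.864, 0.8], [-0.893, -0.864, 0.8], [-0.893, -0.864, 0.8], [0, 0, 1], [0, 0, 1], [0, 0, 1], [0, 0, 1], [0, 0, 1], [0, 0, 0], [0, 0, 0]]' --hand '[-0.4, -0.4, -0.4, -0.4, -0.4, -0.4, -0.4, -0.4, -0.4, -0.4]'

```text
clock: 6.18
position: [453.1, -168.5, 66.8]
ee_rot: [0.992, 0.129, -0.0, 0.0]
contact_force: [-0.2, -0.1, 0.4]
gripper_width: 59.8
grasp_force: 0.0
```

```bash
python3 - <<'E'
from h import *
s=arm.read_state(); print(s['position'],s['joints'].round(2),s['gripper_width'],Ro.from_quat(s['ee_rot']).as_matrix()[:2,0])
im=eyes.get_image('wrist'); save(im,'w3'); C=cloud(im,s)
padlocks(im,C,10,35,(380,540,-390,-80))
w=np.load('w1.npy')
print('disc',[w[v,u].round() for v,u in ((287,468),(282,450),(280,435))])
w=C[300:,:,:]; b=w[(w[...,2]<95)&(w[...,2]>40)]; print('finger lowest z',np.percentile(b[:,2],[0.5,2,5]))
E
```

```text
[ 453.12120064 -168.48638506   66.84602714] [-0.02  0.34 -0.55  0.   -0.68  1.85] 59.76962068755963 [0.96669015 0.25594874]
block [ 450.8 -169.3] [36.6 41.9] shackle 14.2 centre [ 465.4 -165.6] ztop 21.1 px [323. 273.]
block [ 446.4 -240.5] [44.2 16.1] shackle -112.6 centre [ 440.7 -254.4] ztop 20.9 px [460. 321.]
block [ 423.9 -216.6] [19.   6.2] shackle -72.8 centre [ 428.4 -230.9] ztop 19.7 px [396. 345.]
block [ 435.4 -309.6] [43.2 33.3] shackle -5.3 centre [ 450.4 -311. ] ztop 20.9 px [563. 350.]
disc [array([447., 187., 125.]), array([445., 198., 107.]), array([441., 209.,  91.])]
finger lowest z [72.3201918  73.4132112  75.27256846]
```

View pics/w3.png

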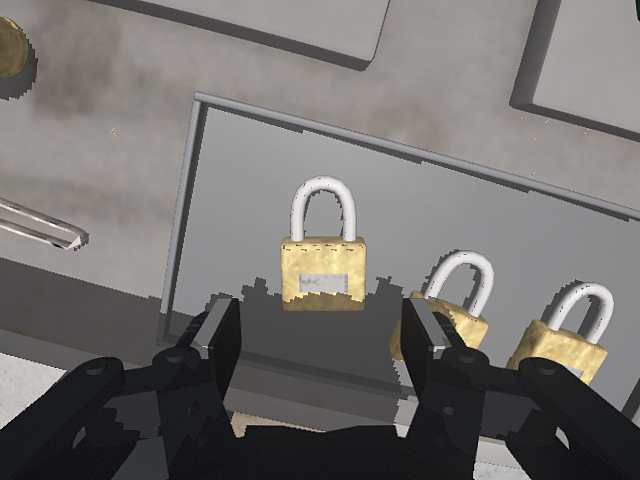

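Request:
apply_moves --delta_rot '[[0, 0, 0], [0, 0, 0], [0, 0, 0], [0, 0, 0], [0, 0, 0], [0, 0, 0], [0, 0, 0], [0, 0, 0], [0, 0, 0], [0, 0, 0]]' --xyz '[[-0.1, 0, 0.64], [0, 0, 0.64], [0, 0, 0.64], [0, 0, 0.64], [0, 0, 0], [0, 0, 0], [0, 0, 0], [0, 0, 0], [0, 0, 0], [0, 0, 0]]' --hand '[-0.4, -0.4, -0.4, -0.4, -0.4, 1, 1, 1, 1, 1]'

```text
clock: 7.07
position: [452.0, -170.1, 4.4]
ee_rot: [0.992, 0.128, 0.002, 0.0]
contact_force: [0.2, 2.3, 7.3]
gripper_width: 40.9
grasp_force: 61.8
```

Request:
apply_moves --delta_rot '[[0, 0, 0], [0, 0, 0], [0, 0, 0], [0, 0, 0], [0, 0, 0], [0, 0, 0], [0, 0, 0], [0, 0, 0], [0, 0, 0], [0, 0, 0], [0, 0, 0], [0, 0, 0], [0, 0, 0], [0, 0, 0], [0, 0, 0], [0, 0, 0], [0, 0, 0], [0, 0, 0], [0, 0, 0], [0, 0, 0]]' --xyz '[[0, 0, -0.5], [0, 0, -1], [0, 0, -1], [0, 0, -1], [0, 0, -1], [0, 0, -1], [0.17, -0.46, -1], [0.34, -0.925, -1], [0.34, -0.925, -0.5], [0.34, -0.925, 0], [0.34, -0.925, 0], [0.34, -0.925, 0], [0.34, -0.925, 0], [0.34, -0.925, 0], [0.34, -0.925, 0], [0.34, -0.925, 0], [0.34, -0.925, 0], [0.34, -0.925, 0], [0.34, -0.925, 0], [0.34, -0.925, 0]]' --hand '[1, 1, 1, 1, 1, 1, 1, 1, 1, 1, 1, 1, 1, 1, 1, 1, 1, 1, 1, 1]'

```text
clock: 8.73
position: [481.4, 162.0, 202.8]
ee_rot: [0.992, 0.128, 0.0, -0.0]
contact_force: [0.7, 0.1, -2.4]
gripper_width: 40.4
grasp_force: 61.3
```

Request:
apply_moves --delta_rot '[[0, 0, 0], [0, 0, 0], [0, 0, 0], [0, 0, 0], [0, 0, 0], [0, 0, 0], [0, 0, 0], [0, 0, 0], [0, 0, 0], [0, 0, 0], [0, 0, 0], [0, 0, 0]]' --xyz '[[0.34, -0.925, 0], [0.34, -0.925, 0], [0.34, -0.925, 0], [0.34, -0.925, 0], [0.34, -0.925, 0], [0.34, -0.925, 0], [0.34, -0.925, 0], [0.34, -0.925, 0], [0.34, -0.925, 0], [0.34, -0.925, 0], [0.2, -0.46, 0], [0, 0, 0]]' --hand '[1, 1, 1, 1, 1, 1, 1, 1, 1, 1, 1, 1]'

```text
clock: 9.73
position: [507.1, 421.0, 201.8]
ee_rot: [0.992, 0.129, -0.0, -0.0]
contact_force: [-1.2, 0.2, -3.1]
gripper_width: 40.6
grasp_force: 67.2
```

Request:
apply_moves --delta_rot '[[0, 0, 0.975], [0, 0, 0.975], [0, 0, 0.975], [0, 0, 0.975], [0, 0, 0.975], [0, 0, 0.975], [0, 0, 0.975], [0, 0, 0.975], [0, 0, 0.975], [0, 0, 0.975], [0, 0, 0.975], [0, 0, 0.975], [0, 0, 0.975], [0, 0, 0.975], [0, 0, 0.975], [0, 0, 0.975], [0, 0, 0.975], [0, 0, 0.975], [0, 0, 0.975], [0, 0, 0.975]]' --xyz '[[0, 0, 0], [0, 0, 0], [0, 0, 0], [0, 0, 0], [0, 0, 0], [0, 0, 0], [0, 0, 0], [0, 0, 0], [0, 0, 0], [0, 0, 0], [0, 0, 0], [0, 0, 0], [0, 0, 0], [0, 0, 0], [0, 0, 0], [0, 0, 0], [0, 0, 0], [0, 0, 0], [0, 0, 0], [0, 0, 0]]' --hand '[1, 1, 1, 1, 1, 1, 1, 1, 1, 1, 1, 1, 1, 1, 1, 1, 1, 1, 1, 1]'

```text
clock: 11.4
position: [507.0, 417.5, 202.6]
ee_rot: [-0.625, 0.781, 0.0, -0.0]
contact_force: [0.1, 0.2, -2.0]
gripper_width: 40.3
grasp_force: 67.2
```

```bash
cat >> h.py <<'E'
def go(x,y,z=None,yaw=None):
    """tool-frame shift (units of 25 mm) and tool-z turn (units of 6 deg) still to go"""
    s=arm.read_state(); R=Ro.from_quat(s['ee_rot']).as_matrix(); p=np.array(s['position'])
    psi=np.degrees(np.arctan2(R[1,0],R[0,0]))
    d=np.array([x,y,p[2] if z is None else z])-p
    print('at',p.round(1),'yaw',psi.round(2),'j6',s['joints'][5].round(2),'w',round(s['gripper_width'],1),'F',round(s['grasp_force'],1))
    print('shift units',(R.T@d/25).round(3),'turn units',None if yaw is None else round((-(yaw-psi+180)%360-180)/6,3) if 0 else None if yaw is None else round(-((yaw-psi+180)%360-180)/6,3))
E
python3 - <<'E'
from h import *
go(506.8,418.7,62,-102.2)
s=arm.read_state(); im=eyes.get_image('wrist'); save(im,'w4'); C=cloud(im,s)
x=s['position']
R=Ro.from_quat(s['ee_rot']).as_matrix()
padlocks(im,C,x[2]-25,x[2]+40,(x[0]-100,x[0]+100,x[1]-100,x[1]+100))
E
```

```text
at [507.  417.5 202.6] yaw -102.64 j6 -1.15 w 40.3 F 67.2
shift units [-0.046  0.015  5.625] turn units -0.074
block [507.2 419.2] [37.  42.8] shackle -102.9 centre [503.8 404.6] ztop 219.2 px [318. 328.]
```

Request:
apply_moves --delta_rot '[[0, 0, -0.1], [0, 0, 0], [0, 0, 0], [0, 0, 0], [0, 0, 0], [0, 0, 0], [0, 0, 0], [0, 0, 0], [0, 0, 0], [0, 0, 0]]' --xyz '[[0.03, 0, 0.9], [0, 0, 0.95], [0, 0, 0.95], [0, 0, 0.95], [0, 0, 0.95], [0, 0, 0.7], [0, 0, 0.4], [0, 0, 0.25], [0, 0, 0], [0, 0, 0]]' --hand '[1, 1, 1, 1, 1, 1, 1, 1, 1, 1]'

```text
clock: 12.28
position: [507.9, 418.3, 52.2]
ee_rot: [-0.632, 0.775, 0.0, 0.001]
contact_force: [0.4, -0.1, -1.0]
gripper_width: 40.2
grasp_force: 67.2
```

```bash
python3 - <<'E'
from h import *
go(506.8,418.7,50,-102.2)
print(arm.read_state()['contact_force'])
s=arm.read_state(); im=eyes.get_image('wrist'); C=cloud(im,s)
padlocks(im,C,55,80,(440,580,350,480))
E
```

```text
at [507.9 418.3  52.2] yaw -101.67 j6 -1.14 w 40.2 F 67.2
shift units [-0.008  0.045  0.087] turn units 0.088
[ 0.38334746 -0.06165145 -1.03265752]
block [507.9 419. ] [38.8 43.2] shackle -101.9 centre [504.8 404.3] ztop 68.7 px [321. 326.]
```

Request:
apply_moves --delta_rot '[[0, 0, 0.06], [0, 0, 0], [0, 0, 0], [0, 0, 0], [0, 0, 0], [0, 0, 0], [0, 0, 0], [0, 0, 0], [0, 0, 0], [0, 0, 0], [0, 0, 0], [0, 0, 0], [0, 0, 0]]' --xyz '[[0.02, 0.045, 0.05], [0, 0, 0.05], [0, 0, 0], [0, 0, 0], [0, 0, 0], [0, 0, 0], [0, 0, 0], [0, 0, -0.5], [0, 0, -1], [0, 0, -1], [0, 0, -1], [0, 0, -1], [0, 0, 0]]' --hand '[1, 1, 1, -0.35, -0.35, -0.35, -0.35, -0.35, -0.35, -0.35, -0.35, -0.35, -0.35]'

```text
clock: 13.42
position: [508.8, 419.9, 168.8]
ee_rot: [-0.629, 0.777, 0.0, 0.006]
contact_force: [0.4, -0.7, 0.2]
gripper_width: 58.0
grasp_force: 0.0
```

```bash
python3 - <<'E'
from h import *
go(433.1,-237.9,200,180-5)
s=arm.read_state(); im=eyes.get_image('wrist'); C=cloud(im,s)
padlocks(im,C,55,80,(440,580,350,480))
E
```

```text
at [508.8 419.9 168.8] yaw -101.99 j6 -1.15 w 58.0 F 0.0
shift units [26.353 -2.518 -1.5  ] turn units 13.834
block [506.  419.4] [36.9 42. ] shackle -102.1 centre [502.8 404.8] ztop 66.0 px [325. 234.]
```

Request:
apply_moves --delta_rot '[[0, 0, 0], [0, 0, 0], [0, 0, 0], [0, 0, 0], [0, 0, 0], [0, 0, 0], [0, 0, 0], [0, 0, 0], [0, 0, 0], [0, 0, 0], [0, 0, 0], [0, 0, 0], [0, 0, 0], [0, 0, 0], [0, 0, 0], [0, 0, 0], [0, 0, 0], [0, 0, 0], [0, 0, 0], [0, 0, 0]]' --xyz '[[0.98, -0.093, -0.5], [0.98, -0.093, -0.5], [0.98, -0.093, -0.5], [0.98, -0.093, 0], [0.98, -0.093, 0], [0.98, -0.093, 0], [0.98, -0.093, 0], [0.98, -0.093, 0], [0.98, -0.093, 0], [0.98, -0.093, 0], [0.98, -0.093, 0], [0.98, -0.093, 0], [0.98, -0.093, 0], [0.98, -0.093, 0], [0.98, -0.093, 0], [0.98, -0.093, 0], [0.98, -0.093, 0], [0.98, -0.093, 0], [0.98, -0.093, 0], [0.98, -0.093, 0]]' --hand '[-0.3, -0.3, -0.3, -0.3, -0.3, -0.3, -0.3, -0.3, -0.3, -0.3, -0.3, -0.3, -0.3, -0.3, -0.3, -0.3, -0.3, -0.3, -0.3, -0.3]'

```text
clock: 15.13
position: [448.3, -72.5, 198.3]
ee_rot: [-0.629, 0.778, 0.0, -0.0]
contact_force: [1.1, 0.5, -0.3]
gripper_width: 55.4
grasp_force: 0.0
```

Request:
apply_moves --delta_rot '[[0, 0, 0], [0, 0, 0], [0, 0, 0], [0, 0, 0], [0, 0, 0], [0, 0, 0], [0, 0, 0], [0, 0, 0]]' --xyz '[[0.98, -0.093, 0], [0.98, -0.093, 0], [0.98, -0.093, 0], [0.98, -0.093, 0], [0.98, -0.093, 0], [0.98, -0.093, 0], [0.87, -0.09, 0], [0, 0, 0]]' --hand '[-0.3, -0.3, -0.3, -0.3, -0.3, -0.3, -0.3, -0.3]'

```text
clock: 15.8
position: [428.9, -242.1, 198.0]
ee_rot: [-0.627, 0.779, 0.0, -0.001]
contact_force: [0.8, -0.4, 0.2]
gripper_width: 55.5
grasp_force: 0.0
```

Request:
apply_moves --delta_rot '[[0, 0, 0.988], [0, 0, 0.988], [0, 0, 0.988], [0, 0, 0.988], [0, 0, 0.988], [0, 0, 0.988], [0, 0, 0.988], [0, 0, 0.988], [0, 0, 0.988], [0, 0, 0.988], [0, 0, 0.988], [0, 0, 0.988], [0, 0, 0.988], [0, 0, 0.988], [0, 0, 0], [0, 0, 0]]' --xyz '[[0, 0, 0.375], [0, 0, 0.375], [0, 0, 0.375], [0, 0, 0.375], [0, 0, 0.375], [0, 0, 0.375], [0, 0, 0.375], [0, 0, 0.375], [0, 0, 0.375], [0, 0, 0.375], [0, 0, 0.375], [0, 0, 0.375], [0, 0, 0.375], [0, 0, 0.375], [0, 0, 0], [0, 0, 0]]' --hand '[-0.3, -0.3, -0.3, -0.3, -0.3, -0.3, -0.3, -0.3, -0.3, -0.3, -0.3, -0.3, -0.3, -0.3, -0.3, -0.3]'

```text
clock: 17.13
position: [429.3, -239.2, 66.9]
ee_rot: [0.043, 0.999, 0.0, -0.001]
contact_force: [0.3, 0.8, 1.2]
gripper_width: 55.9
grasp_force: 0.0
```

```bash
python3 - <<'E'
from h import *
s=arm.read_state(); im=eyes.get_image('wrist'); C=cloud(im,s); save(im,'w5')
L=padlocks(im,C,10,35,(380,540,-390,-80))
go(433.1,-237.9,2.5,175)
E
```

```text
block [ 433.5 -310.2] [42.1 40.3] shackle 84.7 centre [ 434.9 -295.3] ztop 21.1 px [180. 284.]
block [ 463.3 -251.7] [42.1 40.5] shackle -7.8 centre [ 478.1 -253.7] ztop 21.1 px [301. 330.]
at [ 429.8 -239.4   67.5] yaw 175.11 j6 -1.48 w 55.6 F 0.0
shift units [-0.128  0.073  2.6  ] turn units 0.018
```

View pics/w5.png

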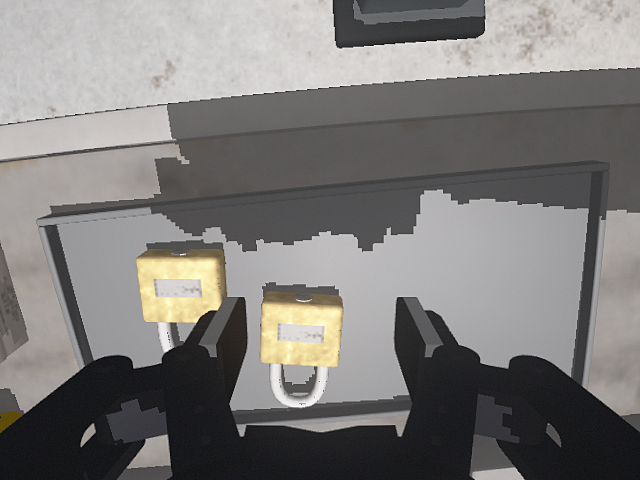

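B has been knocked: its block now sits near pixel (301,330), about 30 mm from where it was. C at (180,284) hasn't moved. I'll re-measure using the top faces only.

```bash
python3 - <<'E'
from h import *
s=arm.read_state(); im=eyes.get_image('wrist'); C=cloud(im,s)
L=padlocks(im,C,18.5,35,(380,540,-390,-80))
go(*L[1][0],66,180+np.degrees(L[1][1]))
E
```

```text
block [ 432.  -310.1] [42.1 36.5] shackle 85.2 centre [ 433.3 -295.2] ztop 21.2 px [179. 285.]
block [ 461.9 -251.5] [42.  36.9] shackle -98.9 centre [ 459.5 -266.4] ztop 21.2 px [301. 331.]
at [ 430.1 -239.6   67.8] yaw 175.08 j6 -1.48 w 55.4 F 0.0
shift units [-1.309 -0.369  0.072] turn units 15.658
```

Request:
apply_moves --delta_rot '[[0, 0, 0], [0, 0, 0], [0, 0, 0.667], [0, 0, 0], [0, 0, 0], [0, 0, 0]]' --xyz '[[-0.655, -0.185, 0], [-0.655, -0.185, 0], [0, 0, 0.5], [0, 0, 0.5], [0, 0, 0], [0, 0, 0]]' --hand '[-0.2, -0.2, -0.2, -0.2, -0.2, -0.2]'

```text
clock: 17.73
position: [461.4, -251.8, 42.5]
ee_rot: [0.078, 0.997, -0.0, -0.0]
contact_force: [0.4, 0.1, 0.4]
gripper_width: 51.0
grasp_force: 0.0
```

```bash
python3 - <<'E'
from h import *
go(461.9,-251.5,3,171.1)
s=arm.read_state(); im=eyes.get_image('wrist'); C=cloud(im,s)
L=padlocks(im,C,18.5,35,(380,540,-390,-80))
E
```

```text
at [ 461.4 -251.8   42.5] yaw 171.02 j6 -1.54 w 51.0 F 0.0
shift units [-0.02   0.014  1.578] turn units -0.014
block [ 432.3 -309.9] [42.2 36.2] shackle 85.4 centre [ 433.5 -295. ] ztop 21.2 px [174. 248.]
block [ 462.2 -251.5] [41.8 36.9] shackle -98.9 centre [ 459.8 -266.3] ztop 21.2 px [319. 292.]
```

Request:
apply_moves --delta_rot '[[0, 0, 0], [0, 0, 0], [0, 0, 0], [0, 0, 0], [0, 0, 0], [0, 0, 0], [0, 0, 0], [0, 0, 0], [0, 0, 0], [0, 0, 0], [0, 0, 0], [0, 0, 0], [0, 0, 0], [0, 0, 0], [0, 0, 0], [0, 0, 0], [0, 0, 0], [0, 0, 0]]' --xyz '[[-0.02, 0.014, 0.6], [0, 0, 0.6], [0, 0, 0.38], [0, 0, 0], [0, 0, 0], [0, 0, 0], [0, 0, 0], [0, 0, 0], [0, 0, -0.5], [0, 0, -1], [0, 0, -1], [0, 0, -1], [0, 0, -1], [0, 0, -1], [0, 0, -1], [0, 0, -1], [0, 0, -0.4], [0, 0, 0]]' --hand '[-0.2, -0.2, -0.2, -0.2, 1, 1, 1, 1, 1, 1, 1, 1, 1, 1, 1, 1, 1, 1]'

```text
clock: 19.28
position: [463.4, -251.9, 203.1]
ee_rot: [0.079, 0.997, -0.001, 0.003]
contact_force: [-0.1, 0.6, -2.1]
gripper_width: 40.6
grasp_force: 62.0
```

```bash
python3 - <<'E'
from h import *
go(558.2,258.7,205,-42.2)
E
```

```text
at [ 463.4 -251.9  203.1] yaw 170.95 j6 -1.54 w 40.6 F 62.0
shift units [-0.533 20.766 -0.085] turn units -24.475
```

Request:
apply_moves --delta_rot '[[0, 0, 0], [0, 0, 0], [0, 0, 0], [0, 0, 0], [0, 0, 0], [0, 0, 0], [0, 0, 0], [0, 0, 0], [0, 0, 0], [0, 0, 0], [0, 0, 0], [0, 0, 0], [0, 0, 0], [0, 0, 0], [0, 0, 0], [0, 0, 0], [0, 0, 0], [0, 0, 0], [0, 0, 0], [0, 0, 0]]' --xyz '[[-0.025, 0.5, 0], [-0.025, 1, 0], [-0.025, 1, 0], [-0.025, 1, 0], [-0.025, 1, 0], [-0.025, 1, 0], [-0.025, 1, 0], [-0.025, 1, 0], [-0.025, 1, 0], [-0.025, 1, 0], [-0.025, 1, 0], [-0.025, 1, 0], [-0.025, 1, 0], [-0.025, 1, 0], [-0.025, 1, 0], [-0.025, 1, 0], [-0.025, 1, 0], [-0.025, 1, 0], [-0.025, 1, 0], [-0.025, 1, 0]]' --hand '[1, 1, 1, 1, 1, 1, 1, 1, 1, 1, 1, 1, 1, 1, 1, 1, 1, 1, 1, 1]'

```text
clock: 20.95
position: [550.1, 228.7, 197.6]
ee_rot: [0.079, 0.997, -0.001, -0.002]
contact_force: [-0.1, -0.4, -2.2]
gripper_width: 41.0
grasp_force: 62.0
```

Request:
apply_moves --delta_rot '[[0, 0, 0], [0, 0, 0], [0, 0, -0.98], [0, 0, -0.98], [0, 0, -0.98], [0, 0, -0.98], [0, 0, -0.98], [0, 0, -0.98], [0, 0, -0.98], [0, 0, -0.98], [0, 0, -0.98], [0, 0, -0.98], [0, 0, -0.98], [0, 0, -0.98], [0, 0, -0.98], [0, 0, -0.98], [0, 0, -0.98], [0, 0, -0.98], [0, 0, -0.98], [0, 0, -0.98]]' --xyz '[[-0.02, 0.8, 0], [-0.02, 0.466, 0], [0, 0, 0], [0, 0, 0], [0, 0, 0], [0, 0, 0], [0, 0, 0], [0, 0, 0], [0, 0, 0], [0, 0, 0], [0, 0, 0], [0, 0, 0], [0, 0, 0], [0, 0, 0], [0, 0, 0], [0, 0, 0], [0, 0, 0], [0, 0, 0], [0, 0, 0], [0, 0, 0]]' --hand '[1, 1, 1, 1, 1, 1, 1, 1, 1, 1, 1, 1, 1, 1, 1, 1, 1, 1, 1, 1]'

```text
clock: 22.62
position: [556.4, 258.1, 198.4]
ee_rot: [0.749, -0.662, -0.001, 0.002]
contact_force: [-0.1, -0.3, -1.4]
gripper_width: 40.9
grasp_force: 62.0
```

Request:
apply_moves --delta_rot '[[0, 0, -0.98], [0, 0, -0.98], [0, 0, -0.98], [0, 0, -0.98], [0, 0, -0.98], [0, 0, -0.98], [0, 0, -0.95], [0, 0, 0], [0, 0, 0], [0, 0, 0], [0, 0, 0]]' --xyz '[[0, 0, 0], [0, 0, 0.5], [0, 0, 0.5], [0, 0, 0.5], [0, 0, 0.6], [0, 0, 0.6], [0, 0, 0.6], [0, 0, 0.6], [0, 0, 0], [0, 0, 0], [0, 0, 0]]' --hand '[1, 1, 1, 1, 1, 1, 1, 1, 1, 1, 1]'

```text
clock: 23.53
position: [557.4, 258.9, 103.0]
ee_rot: [0.933, -0.36, 0.0, 0.0]
contact_force: [-0.1, 0.2, -2.0]
gripper_width: 40.5
grasp_force: 61.9
```

```bash
cat >> h.py <<'E'
AX=np.array([486.3,323.9]); PAD={1:77.8,2:-42.2,3:197.8}
def padc(i): t=np.radians(PAD[i]); return AX+82*np.array([np.cos(t),np.sin(t)])
def inhand(zlo,zhi,i):
    s=arm.read_state(); im=eyes.get_image('wrist'); C=cloud(im,s); x=s['position']
    L=padlocks(im,C,zlo,zhi,(x[0]-80,x[0]+80,x[1]-80,x[1]+80))
    if L:
        b,t,u=L[0]; R=Ro.from_quat(s['ee_rot']).as_matrix(); k=PAD[i]; r=np.array([np.cos(np.radians(k)),np.sin(np.radians(k))])
        d=AX+97*r-b   # block should be at radius 97 (shackle inward)
        print('pad',padc(i).round(1),'tool shift mm',(R.T@np.r_[d,0]).round(2)[:2],'units',(R.T@np.r_[d,0]/25).round(3)[:2],'angle err (mod 90)',round((np.degrees(t)-k+45)%90-45,2))
    return im
E
python3 - <<'E'
from h import *
go(558.2,258.7,50,-42.2)
z=arm.read_state()['position'][2]
inhand(z+12,z+30,2)
E
```

```text
at [557.4 258.9 103. ] yaw -42.26 j6 0.14 w 40.5 F 61.9
shift units [ 0.027 -0.015  2.118] turn units -0.009
block [556.7 260. ] [42.8 36.1] shackle 48.1 centre [566.7 271.2] ztop 120.7 px [321. 332.]
pad [547.  268.8] tool shift mm [ 1.95 -0.06] units [ 0.078 -0.002] angle err (mod 90) 0.26
```

Request:
apply_moves --delta_rot '[[0, 0, 0], [0, 0, 0], [0, 0, 0], [0, 0, 0], [0, 0, 0], [0, 0, 0]]' --xyz '[[0.078, 0, 0.6], [0, 0, 0.7], [0, 0, 0.5], [0, 0, 0.25], [0, 0, 0], [0, 0, 0]]' --hand '[1, 1, 1, 1, 1, 1]'

```text
clock: 24.08
position: [559.2, 258.0, 52.4]
ee_rot: [0.933, -0.36, 0.0, -0.0]
contact_force: [-0.3, -0.6, -1.7]
gripper_width: 40.6
grasp_force: 62.0
```

```bash
python3 - <<'E'
from h import *
go(558.2,258.7,50,-42.2)
inhand(63,90,2)
E
```

```text
at [559.2 258.   52.4] yaw -42.22 j6 0.14 w 40.6 F 62.0
shift units [-0.047  0.006  0.094] turn units -0.004
block [558.2 259.9] [43.4 37.8] shackle 136.9 centre [547.3 270.1] ztop 70.1 px [322. 333.]
pad [547.  268.8] tool shift mm [0.69 0.88] units [0.028 0.035] angle err (mod 90) -0.88
```

Request:
apply_moves --delta_rot '[[0, 0, 0], [0, 0, 0], [0, 0, 0], [0, 0, 0], [0, 0, 0], [0, 0, 0], [0, 0, 0], [0, 0, 0], [0, 0, 0], [0, 0, 0], [0, 0, 0], [0, 0, 0], [0, 0, 0], [0, 0, 0], [0, 0, 0]]' --xyz '[[0.028, 0.02, 0.07], [0, 0, 0.05], [0, 0, 0], [0, 0, 0], [0, 0, 0], [0, 0, 0], [0, 0, 0], [0, 0, -0.5], [0, 0, -1], [0, 0, -1], [0, 0, -1], [0, 0, -1], [0, 0, -1], [0, 0, -0.5], [0, 0, 0]]' --hand '[1, 1, 1, -0.3, -0.3, -0.3, -0.3, -0.3, -0.3, -0.3, -0.3, -0.3, -0.3, -0.3, -0.3]'

```text
clock: 25.38
position: [560.6, 257.9, 203.0]
ee_rot: [0.933, -0.36, 0.003, -0.003]
contact_force: [0.4, -0.1, 0.6]
gripper_width: 55.5
grasp_force: 0.0
```

```bash
python3 - <<'E'
from h import *
inhand(63,90,2)
go(432.2,-310,200,-4.8)
E
```

```text
block [558.2 258.1] [41.8 35.7] shackle 48.1 centre [568.2 269.3] ztop 66.1 px [325. 230.]
pad [547.  268.8] tool shift mm [-0.43 -0.42] units [-0.017 -0.017] angle err (mod 90) 0.28
at [559.4 257.4 200.5] yaw -42.24 j6 0.14 w 55.9 F 0.0
shift units [11.49  20.223 -0.057] turn units -6.24
```

Request:
apply_moves --delta_rot '[[0, 0, 0], [0, 0, 0], [0, 0, 0], [0, 0, 0], [0, 0, 0], [0, 0, 0], [0, 0, 0], [0, 0, 0], [0, 0, 0], [0, 0, 0], [0, 0, 0], [0, 0, 0], [0, 0, 0], [0, 0, 0], [0, 0, 0], [0, 0, 0], [0, 0, 0], [0, 0, 0], [0, 0, 0], [0, 0, 0]]' --xyz '[[0.3, 0.52, 0], [0.55, 0.968, 0], [0.55, 0.968, 0], [0.55, 0.968, 0], [0.55, 0.968, 0], [0.55, 0.968, 0], [0.55, 0.968, 0], [0.55, 0.968, 0], [0.55, 0.968, 0], [0.55, 0.968, 0], [0.55, 0.968, 0], [0.55, 0.968, 0], [0.55, 0.968, 0], [0.55, 0.968, 0], [0.55, 0.968, 0], [0.55, 0.968, 0], [0.55, 0.968, 0], [0.55, 0.968, 0], [0.55, 0.968, 0], [0.55, 0.968, 0]]' --hand '[-0.3, -0.3, -0.3, -0.3, -0.3, -0.3, -0.3, -0.3, -0.3, -0.3, -0.3, -0.3, -0.3, -0.3, -0.3, -0.3, -0.3, -0.3, -0.3, -0.3]'

```text
clock: 27.1
position: [437.8, -275.0, 196.9]
ee_rot: [0.933, -0.361, -0.002, 0.0]
contact_force: [-0.2, -0.1, 0.4]
gripper_width: 54.9
grasp_force: 0.0
```

Request:
apply_moves --delta_rot '[[0, 0, 0], [0, 0, 0], [0, 0, -0.892], [0, 0, -0.892], [0, 0, -0.892], [0, 0, -0.892], [0, 0, -0.892], [0, 0, -0.892], [0, 0, -0.892], [0, 0, 0], [0, 0, 0]]' --xyz '[[0.5, 0.85, 0], [0.24, 0.46, 0], [0, 0, 0.76], [0, 0, 0.76], [0, 0, 0.76], [0, 0, 0.76], [0, 0, 0.76], [0, 0, 0.76], [0, 0, 0.76], [0, 0, 0], [0, 0, 0]]' --hand '[-0.3, -0.3, -0.3, -0.3, -0.3, -0.3, -0.3, -0.3, -0.3, -0.3, -0.3]'

```text
clock: 28.02
position: [429.7, -310.2, 64.0]
ee_rot: [0.999, -0.043, -0.002, -0.001]
contact_force: [0.4, 0.5, 0.9]
gripper_width: 55.5
grasp_force: 0.0
```

```bash
python3 - <<'E'
from h import *
s=arm.read_state(); im=eyes.get_image('wrist'); C=cloud(im,s)
L=padlocks(im,C,18.5,35,(380,540,-390,-80))
go(*L[0][0],3,-4.8)
E
```

```text
block [ 432.7 -310.1] [41.9 36.3] shackle 84.9 centre [ 434.  -295.2] ztop 21.2 px [322. 265.]
at [ 430.9 -310.6   65.3] yaw -4.9 j6 1.8 w 55.6 F 0.0
shift units [ 0.072 -0.026  2.492] turn units -0.017
```

Request:
apply_moves --delta_rot '[[0, 0, 0], [0, 0, 0], [0, 0, 0], [0, 0, 0], [0, 0, 0], [0, 0, 0], [0, 0, 0], [0, 0, 0], [0, 0, 0], [0, 0, 0], [0, 0, 0], [0, 0, 0], [0, 0, 0], [0, 0, 0], [0, 0, 0], [0, 0, 0], [0, 0, 0], [0, 0, 0], [0, 0, 0], [0, 0, 0]]' --xyz '[[0.072, -0.026, 0.6], [0, 0, 0.7], [0, 0, 0.7], [0, 0, 0.48], [0, 0, 0], [0, 0, 0], [0, 0, 0], [0, 0, 0], [0, 0, 0], [0, 0, 0], [0, 0, -0.5], [0, 0, -1], [0, 0, -1], [0, 0, -1], [0, 0, -1], [0, 0, -1], [0, 0, -1], [0, 0, -1], [0, 0, -0.4], [0, 0, 0]]' --hand '[-0.3, -0.3, -0.3, -0.3, -0.3, 1, 1, 1, 1, 1, 1, 1, 1, 1, 1, 1, 1, 1, 1, 1]'

```text
clock: 29.73
position: [434.6, -310.5, 203.5]
ee_rot: [0.999, -0.042, 0.003, 0.001]
contact_force: [0.1, 0.0, -2.5]
gripper_width: 40.2
grasp_force: 61.4
```

```bash
python3 - <<'E'
from h import *
go(393.9,294.2,203,17.8)
E
```

```text
at [ 434.6 -310.5  203.5] yaw -4.78 j6 1.8 w 40.2 F 61.4
shift units [ -3.636 -23.967  -0.036] turn units -3.763
```

Request:
apply_moves --delta_rot '[[0, 0, 0], [0, 0, 0], [0, 0, 0], [0, 0, 0], [0, 0, 0], [0, 0, 0], [0, 0, 0], [0, 0, 0], [0, 0, 0], [0, 0, 0], [0, 0, 0], [0, 0, 0], [0, 0, 0], [0, 0, 0], [0, 0, 0], [0, 0, 0], [0, 0, 0], [0, 0, 0], [0, 0, 0], [0, 0, 0]]' --xyz '[[-0.07, -0.467, 0], [-0.152, -1, 0], [-0.152, -1, 0], [-0.152, -1, 0], [-0.152, -1, 0], [-0.152, -1, 0], [-0.152, -1, 0], [-0.152, -1, 0], [-0.152, -1, 0], [-0.152, -1, 0], [-0.152, -1, 0], [-0.152, -1, 0], [-0.152, -1, 0], [-0.152, -1, 0], [-0.152, -1, 0], [-0.152, -1, 0], [-0.152, -1, 0], [-0.152, -1, 0], [-0.152, -1, 0], [-0.152, -1, 0]]' --hand '[1, 1, 1, 1, 1, 1, 1, 1, 1, 1, 1, 1, 1, 1, 1, 1, 1, 1, 1, 1]'

```text
clock: 31.4
position: [398.2, 181.7, 198.8]
ee_rot: [0.999, -0.042, -0.002, 0.001]
contact_force: [0.4, -0.8, -1.9]
gripper_width: 40.8
grasp_force: 61.3
```

Request:
apply_moves --delta_rot '[[0, 0, 0], [0, 0, 0], [0, 0, 0], [0, 0, 0], [0, 0, 0], [0, 0, -0.94], [0, 0, -0.94], [0, 0, -0.94], [0, 0, -0.94], [0, 0, 0], [0, 0, 0], [0, 0, 0]]' --xyz '[[-0.152, -1, 0], [-0.152, -1, 0], [-0.152, -1, 0], [-0.152, -1, 0], [-0.07, -0.5, 0], [0, 0, 0.7], [0, 0, 0.8], [0, 0, 0.8], [0, 0, 0.8], [0, 0, 0.8], [0, 0, 0], [0, 0, 0]]' --hand '[1, 1, 1, 1, 1, 1, 1, 1, 1, 1, 1, 1]'

```text
clock: 32.4
position: [391.7, 293.2, 101.9]
ee_rot: [0.988, 0.154, -0.002, 0.002]
contact_force: [-0.0, 0.3, -1.6]
gripper_width: 40.7
grasp_force: 61.3
```

```bash
python3 - <<'E'
from h import *
go(393.9,294.2,50,17.8)
z=arm.read_state()['position'][2]
inhand(z+12,z+30,3)
E
```

```text
at [391.7 293.2 101.9] yaw 17.75 j6 0.91 w 40.7 F 61.3
shift units [ 0.107 -0.018  2.075] turn units -0.008
block [390.6 293.9] [36.9 43. ] shackle 108.8 centre [385.8 308.1] ztop 118.1 px [320. 330.]
pad [408.2 298.8] tool shift mm [3.28 0.67] units [0.131 0.027] angle err (mod 90) 0.96
```

Request:
apply_moves --delta_rot '[[0, 0, 0.1], [0, 0, 0], [0, 0, 0], [0, 0, 0], [0, 0, 0], [0, 0, 0]]' --xyz '[[0.13, 0.02, 0.6], [0, 0, 0.7], [0, 0, 0.5], [0, 0, 0.2], [0, 0, 0], [0, 0, 0]]' --hand '[1, 1, 1, 1, 1, 1]'

```text
clock: 32.95
position: [396.5, 295.8, 54.5]
ee_rot: [0.989, 0.15, 0.001, -0.001]
contact_force: [-0.3, 0.1, -1.6]
gripper_width: 40.5
grasp_force: 61.3
```

```bash
python3 - <<'E'
from h import *
go(393.9,294.2,50,17.8)
inhand(63,90,3)
E
```

```text
at [396.5 295.8  54.5] yaw 17.2 j6 0.9 w 40.5 F 61.3
shift units [-0.12   0.029  0.181] turn units -0.1
block [395.4 296.4] [37.5 42.9] shackle 18.6 centre [409.6 301.2] ztop 70.8 px [321. 330.]
pad [408.2 298.8] tool shift mm [-2.05  1.65] units [-0.082  0.066] angle err (mod 90) 0.8
```

Request:
apply_moves --delta_rot '[[0, 0, 0.05], [0, 0, 0], [0, 0, 0], [0, 0, 0], [0, 0, 0], [0, 0, 0], [0, 0, 0], [0, 0, 0], [0, 0, 0], [0, 0, 0], [0, 0, 0], [0, 0, 0], [0, 0, 0], [0, 0, 0], [0, 0, 0]]' --xyz '[[-0.075, 0.06, 0.07], [0, 0, 0.1], [0, 0, 0], [0, 0, 0], [0, 0, 0], [0, 0, 0], [0, 0, 0], [0, 0, -0.5], [0, 0, -1], [0, 0, -1], [0, 0, -1], [0, 0, -1], [0, 0, -1], [0, 0, -0.5], [0, 0, 0]]' --hand '[1, 1, 1, -0.3, -0.3, -0.3, -0.3, -0.3, -0.3, -0.3, -0.3, -0.3, -0.3, -0.3, -0.3]'

```text
clock: 34.25
position: [396.0, 294.7, 202.8]
ee_rot: [0.989, 0.147, 0.003, -0.002]
contact_force: [0.0, -0.3, -0.4]
gripper_width: 55.5
grasp_force: 0.0
```

```bash
python3 - <<'E'
from h import *
inhand(63,90,3)
go(510,323.9,330,0)
E
```

```text
block [393.6 294.2] [36.3 42. ] shackle 16.8 centre [407.9 298.5] ztop 66.1 px [322. 231.]
pad [408.2 298.8] tool shift mm [0.38 0.04] units [0.015 0.002] angle err (mod 90) -1.01
at [395.1 293.8 200.7] yaw 16.88 j6 0.9 w 55.0 F 0.0
shift units [ 4.764  0.169 -5.159] turn units 2.813
```

Request:
apply_moves --delta_rot '[[0, 0, 0.94], [0, 0, 0.94], [0, 0, 0.94], [0, 0, 0], [0, 0, 0], [0, 0, 0], [0, 0, 0], [0, 0, 0], [0, 0, 0], [0, 0, 0]]' --xyz '[[0, 0, -0.8], [0, 0, -0.8], [0, 0, -0.8], [0.84, 0.75, 0], [0.84, 0.75, 0], [0.84, 0.75, 0], [0.84, 0.75, 0], [0.84, 0.75, 0], [0, 0, 0], [0, 0, 0]]' --hand '[-0.3, -0.3, -0.3, -0.3, -0.3, -0.3, -0.3, -0.3, -0.3, -0.3]'

```text
clock: 35.13
position: [499.7, 198.1, 257.1]
ee_rot: [1.0, -0.002, -0.002, 0.001]
contact_force: [-0.4, -0.5, 0.2]
gripper_width: 55.3
grasp_force: 0.0
```

```bash
python3 - <<'E'
from h import *
go(452,118,330,0)
s=arm.read_state(); im=eyes.get_image('wrist'); C=cloud(im,s); save(im,'w6'); np.save('w6.npy',C)
padlocks(im,C,62,72,(350,620,190,460))
f=im['frame'].astype(int)
m=(abs(C[...,0]-445)<45)&(abs(C[...,1]-112)<35)&(abs(C[...,2]-96)<2.5)
print('grip',m.sum(),cv2.minAreaRect(C[m][:,:2].astype(np.float32)),C[m].mean(0))
# white rail bars: bright pixels, z 25-45
w=(f.min(2)>190)&(C[...,1]<190)&(C[...,1]>60)&(C[...,0]>440)&(C[...,0]<580)&(C[...,2]>20)&(C[...,2]<60)
n,l,st,ce=cv2.connectedComponentsWithStats(w.astype(np.uint8))
for i in range(1,n):
    if st[i,4]>60:
        p=C[l==i]; q=p[:,:2]-p[:,:2].mean(0); u=np.linalg.svd(q,full_matrices=False)[2][0]; print(st[i],p.mean(0).round(1),'dir',np.degrees(np.arctan2(u[1],u[0])).round(2),np.ptp(q@u).round(1))
hsv=cv2.cvtColor(im['frame'],cv2.COLOR_RGB2HSV)
y=(hsv[...,0]>12)&(hsv[...,0]<28)&(hsv[...,1]>140)&(C[...,1]>60)&(C[...,1]<130)&(C[...,0]>430)
n,l,st,ce=cv2.connectedComponentsWithStats(y.astype(np.uint8))
for i in range(1,n):
    if st[i,4]>5: print('brass',st[i],C[l==i].mean(0))
E
```

```text
at [499.7 198.1 257.1] yaw -0.2 j6 0.89 w 55.3 F 0.0
shift units [-1.906  3.217 -2.901] turn units -0.034
block [557.9 258.3] [42.1 36.4] shackle 137.0 centre [546.9 268.6] ztop 66.2 px [246. 141.]
block [506.6 419.6] [37.  42.3] shackle -102.5 centre [503.4 405. ] ztop 66.2 px [ 63. 206.]
grip 710 ((452.2971496582031, 117.85688018798828), (20.93168830871582, 24.74180793762207), 7.5082173347473145) [452.71095774 118.05026342  95.72172846]
[424 159  12  25 217] [530.4 100.8  34.7] dir -172.07 21.7
[ 357  166   42   70 1805] [503.9 147.   34. ] dir -172.71 61.7
[426 190  15  77 591] [479.5  93.8  34.8] dir -171.33 74.0
brass [426 184  12   6  62] [516.94077227  99.59246564  38.57502105]
brass [429 255   5   6  18] [455.64077623  99.28476884  52.94877188]
```

View pics/w6.png

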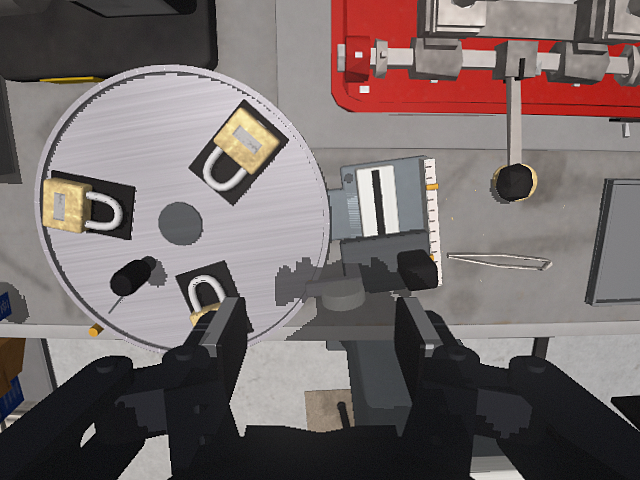

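The picture shows two locks centred on their pads at pixels (246,141) and (63,206), with the third partly hidden at (205,310). The gauge is parked at (418,268), and its rail gives a fixture yaw of about 7.7°. Next I'll grip the gauge along the slide.

Request:
apply_moves --delta_rot '[[0, 0, 0], [0, 0, 0], [0, 0, 0], [0, 0, 0], [0, 0, 0.977], [0, 0, 0.977], [0, 0, 0.977], [0, 0, 0.977], [0, 0, 0.977], [0, 0, 0.977], [0, 0, 0.977], [0, 0, 0.977], [0, 0, 0.977], [0, 0, 0.977], [0, 0, 0.977], [0, 0, 0.977], [0, 0, 0.977], [0, 0, 0.977], [0, 0, 0], [0, 0, 0]]' --xyz '[[-0.474, 0.802, 0], [-0.474, 0.802, 0], [-0.474, 0.802, 0], [-0.474, 0.802, 0], [0, 0, 0.42], [0, 0, 0.42], [0, 0, 0.42], [0, 0, 0.42], [0, 0, 0.42], [0, 0, 0.42], [0, 0, 0.42], [0, 0, 0.42], [0, 0, 0.42], [0, 0, 0.42], [0, 0, 0.42], [0, 0, 0.42], [0, 0, 0.42], [0, 0, 0.42], [0, 0, 0], [0, 0, 0]]' --hand '[-0.3, -0.3, -0.3, -0.3, -0.3, -0.3, -0.3, -0.3, -0.3, -0.3, -0.3, -0.3, -0.3, -0.3, -0.3, -0.3, -0.3, -0.3, -0.3, -0.3]'

```text
clock: 36.85
position: [451.3, 119.5, 111.9]
ee_rot: [0.755, -0.655, -0.0, 0.001]
contact_force: [0.6, 1.0, -0.6]
gripper_width: 55.1
grasp_force: 0.0
```

```bash
python3 - <<'E'
from h import *
go(452.3,117.9,64,-82.3)
s=arm.read_state(); im=eyes.get_image('wrist'); C=cloud(im,s); save(im,'w7')
f=im['frame'].astype(int)
m=(abs(C[...,0]-452)<18)&(abs(C[...,1]-118)<20)&(abs(C[...,2]-96)<2.5)&(f.max(2)<90)
print('grip',m.sum(),cv2.minAreaRect(C[m][:,:2].astype(np.float32)),C[m].mean(0))
E
```

```text
at [451.3 119.5 111.9] yaw -81.87 j6 -0.47 w 55.1 F 0.0
shift units [ 0.068 -0.033  1.914] turn units 0.071
grip 2621 ((451.8705749511719, 116.75267028808594), (20.99334716796875, 25.654314041137695), 7.271665096282959) [452.0575176  116.26452666  95.68228367]
```

View pics/w7.png

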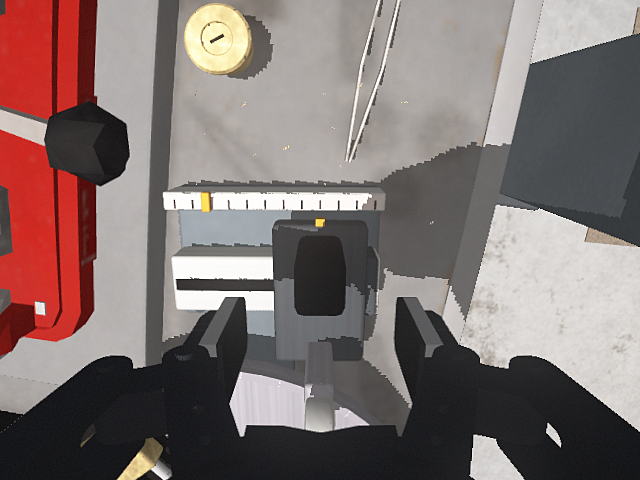

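Request:
apply_moves --delta_rot '[[0, 0, 0.06], [0, 0, 0], [0, 0, 0], [0, 0, 0], [0, 0, 0], [0, 0, 0], [0, 0, 0], [0, 0, 0], [0, 0, 0], [0, 0, 0], [0, 0, 0]]' --xyz '[[0.085, 0, 0.5], [0, 0, 0.6], [0, 0, 0.5], [0, 0, 0.3], [0, 0, 0], [0, 0, 0], [0, 0, 0], [0, 0, 0], [0, 0, 0], [0, 0, 0], [0, 0, 0]]' --hand '[-0.3, -0.3, -0.3, -0.3, -0.3, 1, 1, 1, 1, 1, 1]'

```text
clock: 37.82
position: [453.1, 117.5, 65.8]
ee_rot: [0.752, -0.659, 0.0, -0.001]
contact_force: [-0.7, 1.4, 6.3]
gripper_width: 21.3
grasp_force: 60.3
```

```bash
python3 - <<'E'
from h import *
go(452.3,117.9,64,-82.3)
s=arm.read_state(); im=eyes.get_image('wrist'); C=cloud(im,s); save(im,'w8'); np.save('w8.npy',C)
k=C[(C[...,2]>105)&(C[...,2]<150)&(C[...,0]>485)&(C[...,0]<570)&(C[...,1]<100)&(C[...,1]>0)]
print('knob',len(k),k.min(0),k.max(0))
k=np.load('w6.npy'); k=k[(k[...,2]>105)&(k[...,2]<150)&(k[...,0]>485)&(k[...,0]<570)&(k[...,1]<100)&(k[...,1]>0)]
print('knob',len(k),k.min(0),k.max(0))
hsv=cv2.cvtColor(im['frame'],cv2.COLOR_RGB2HSV)
y=(hsv[...,0]>12)&(hsv[...,0]<28)&(hsv[...,1]>140)&(C[...,1]>80)&(C[...,1]<115)&(C[...,0]>430)
n,l,st,ce=cv2.connectedComponentsWithStats(y.astype(np.uint8))
u=np.array([np.cos(np.radians(7.6)),np.sin(np.radians(7.6))])
for i in range(1,n):
    if st[i,4]>5: print('brass',st[i],C[l==i].mean(0),C[l==i].mean(0)[:2]@u)
p=np.array(s['position'])[:2]; print('target',p+62*u)
E
```

```text
at [453.1 117.5  65.8] yaw -82.42 j6 -0.47 w 21.3 F 60.3
shift units [-0.022  0.028  0.073] turn units -0.02
knob 3896 [518.87668799  55.20316302 113.42276662] [529.93304196  79.76040223 133.03341279]
knob 1664 [519.4162266   57.16136812 105.75848117] [569.88136936  79.77321573 138.06262897]
brass [175 214  14  25 271] [516.5214223   98.32547025  38.17803184] 524.9882324204244
brass [315 248  12  11 102] [455.40712158  98.4859845   51.06716288] 464.43201685241274
target [514.51876325 125.65389308]
```

Request:
apply_moves --delta_rot '[[0, 0, 0], [0, 0, 0], [0, 0, 0], [0, 0, 0], [0, 0, 0], [0, 0, 0], [0, 0, 0], [0, 0, 0], [0, 0, 0]]' --xyz '[[0, -0.25, 0], [0, -0.4, 0], [0, -0.4, 0], [0, -0.4, 0], [0, -0.4, 0], [0, -0.4, 0], [0, -0.22, 0], [0, 0, 0], [0, 0, 0]]' --hand '[1, 1, 1, 1, 1, 1, 1, 1, 1]'

```text
clock: 38.62
position: [515.3, 125.9, 65.8]
ee_rot: [0.752, -0.659, 0.001, -0.002]
contact_force: [2.3, 1.5, 5.4]
gripper_width: 20.8
grasp_force: 60.3
```

```bash
python3 - <<'E'
from h import *
go(514.5,125.7,65.8,-82.3)
s=arm.read_state(); im=eyes.get_image('wrist'); C=cloud(im,s); save(im,'w9'); cv2.imwrite('pics/w9c.png',cv2.resize(cv2.imread('pics/w9.png')[160:300,200:440],None,fx=3,fy=3,interpolation=cv2.INTER_CUBIC))
hsv=cv2.cvtColor(im['frame'],cv2.COLOR_RGB2HSV)
y=(hsv[...,0]>12)&(hsv[...,0]<28)&(hsv[...,1]>140)&(C[...,1]>85)&(C[...,1]<120)&(C[...,0]>470)&(C[...,2]>20)
u=np.array([np.cos(np.radians(7.6)),np.sin(np.radians(7.6))])
n,l,st,ce=cv2.connectedComponentsWithStats(y.astype(np.uint8))
for i in range(1,n):
    if st[i,4]>5: print('brass',st[i],C[l==i].mean(0),C[l==i].mean(0)[:2]@u)
for zl,zh in((30,45),(46,60)):
    q=C[y&(C[...,2]>zl)&(C[...,2]<zh)]
    if len(q): print(zl,len(q),np.median(q,0),np.median(q,0)[:2]@u,np.percentile(q[:,:2]@u,[5,95]))
E
```

```text
at [515.3 125.9  65.8] yaw -82.42 j6 -0.41 w 20.8 F 60.3
shift units [0.003 0.034 0.002] turn units -0.02
brass [320 213  11  26 219] [516.73163132  98.67797489  38.50805128] 525.2432158598882
brass [315 246  12  12 112] [517.51708653 106.56911641  50.59149501] 527.0654251603152
30 219 [516.56246622  98.91597106  38.45601205] 525.1070133028992 [523.32241925 527.60446418]
46 112 [517.37729718 106.3123356   50.86907557] 526.8929028872908 [525.14320627 529.17821413]
```

View pics/w9c.png

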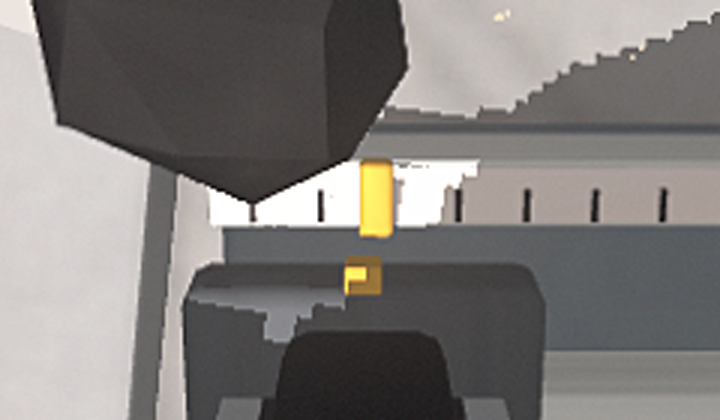

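Request:
apply_moves --delta_rot '[[0, 0, 0], [0, 0, 0], [0, 0, 0], [0, 0, 0], [0, 0, 0], [0, 0, 0], [0, 0, 0], [0, 0, 0], [0, 0, 0], [0, 0, 0], [0, 0, 0], [0, 0, 0]]' --xyz '[[0, 0.04, 0], [0, 0, 0], [0, 0, 0], [0, 0, 0], [0, 0, 0], [0, 0, 0], [0, 0, -0.5], [0, 0, -1], [0, 0, -1], [0, 0, -1], [0, 0, -0.7], [0, 0, 0]]' --hand '[1, 1, -0.3, -0.3, -0.3, -0.3, -0.3, -0.3, -0.3, -0.3, -0.3, -0.3]'

```text
clock: 39.67
position: [514.7, 125.9, 173.8]
ee_rot: [0.752, -0.659, 0.002, -0.004]
contact_force: [1.1, -0.8, -0.2]
gripper_width: 55.8
grasp_force: 0.0
```

```bash
python3 - <<'E'
from h import *
go(449.3,357.5,166,-82.3)
s=arm.read_state(); im=eyes.get_image('wrist'); C=cloud(im,s); save(im,'w10')
hsv=cv2.cvtColor(im['frame'],cv2.COLOR_RGB2HSV)
y=(hsv[...,0]>12)&(hsv[...,0]<28)&(hsv[...,1]>140)&(C[...,1]>85)&(C[...,1]<120)&(C[...,0]>470)&(C[...,2]>20)
u=np.array([np.cos(np.radians(7.6)),np.sin(np.radians(7.6))])
for zl,zh in((30,45),(46,60)):
    q=C[y&(C[...,2]>zl)&(C[...,2]<zh)]
    if len(q): print(zl,len(q),np.median(q,0),np.median(q,0)[:2]@u,np.percentile(q[:,:2]@u,[5,95]))
m=(abs(C[...,0]-514)<20)&(abs(C[...,1]-126)<22)&(abs(C[...,2]-96)<2.5)&(im['frame'].max(2)<90)
print('grip',m.sum(),cv2.minAreaRect(C[m][:,:2].astype(np.float32)))
E
```

```text
at [514.7 125.9 173.8] yaw -82.43 j6 -0.42 w 55.8 F 0.0
shift units [-9.528  1.374  0.322] turn units -0.022
30 98 [516.78812023  98.63889757  38.40662114] 525.2940403230053 [523.16373327 527.26873412]
46 42 [515.68131316 106.47770105  51.07189985] 525.2336878081859 [523.24395018 527.19869699]
grip 1456 ((513.4473876953125, 125.0153579711914), (20.955039978027344, 24.304790496826172), 8.336878776550293)
```

The pointer is now within 0.1 mm of the mark (525.2 against 525.3 along the slide). On to the handle.

Request:
apply_moves --delta_rot '[[0, 0, 0], [0, 0, 0], [0, 0, 0], [0, 0, 0], [0, 0, 0], [0, 0, 0], [0, 0, 0], [0, 0, 0], [0, 0, 0], [0, 0, 0], [0, 0, 0], [0, 0, 0], [0, 0, 0]]' --xyz '[[-0.5, 0.07, 0], [-0.9, 0.13, 0], [-0.9, 0.13, 0], [-0.9, 0.13, 0], [-0.9, 0.13, 0], [-0.9, 0.13, 0], [-0.9, 0.13, 0], [-0.9, 0.13, 0], [-0.9, 0.13, 0], [-0.9, 0.13, 0], [-0.93, 0.13, 0], [0, 0, 0], [0, 0, 0]]' --hand '[-0.3, -0.3, -0.3, -0.3, -0.3, -0.3, -0.3, -0.3, -0.3, -0.3, -0.3, -0.3, -0.3]'

```text
clock: 40.8
position: [446.1, 357.4, 167.9]
ee_rot: [0.753, -0.658, -0.0, 0.002]
contact_force: [-0.1, -0.7, -0.9]
gripper_width: 55.4
grasp_force: 0.0
```

```bash
python3 - <<'E'
from h import *
go(449.3,357.5,73,-82.3)
s=arm.read_state(); im=eyes.get_image('wrist'); C=cloud(im,s); save(im,'w11')
m=(abs(C[...,0]-449)<16)&(abs(C[...,1]-357)<16)&(abs(C[...,2]-104)<3)
print(m.sum(),cv2.minEnclosingCircle(C[m][:,:2].astype(np.float32)),np.median(C[m],0))
padlocks(im,C,62,72,(350,620,190,460))
E
```

```text
at [446.1 357.4 167.9] yaw -82.35 j6 -0.82 w 55.4 F 0.0
shift units [ 3.000e-03 -1.380e-01  3.795e+00] turn units -0.009
995 ((449.4048767089844, 357.0633850097656), 10.02525806427002) [449.4881113  356.25112307 103.91283385]
block [557.5 258.2] [42.1 37.3] shackle 137.8 centre [546.4 268.3] ztop 66.2 px [150.  49.]
block [393.3 294.3] [36.8 42.4] shackle 17.0 centre [407.7 298.6] ztop 66.2 px [420. 149.]
block [520.3 412.2] [42.3 20.3] shackle 139.4 centre [508.9 421.9] ztop 66.0 px [201. 305.]
block [484.7 414.7] [ 6.5 19.7] shackle 10.0 centre [499.5 417.3] ztop 65.6 px [249. 312.]
```

View pics/w11.png

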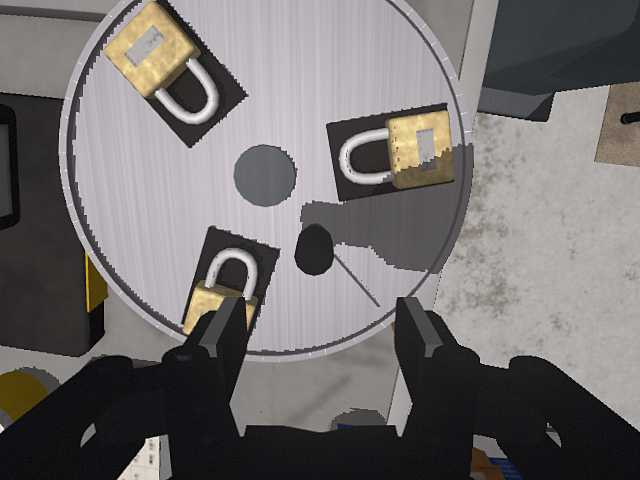

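All three locks lie centred on their pads at pixels (155,60), (420,149) and (220,310), and the handle at (314,250) is between the fingers. Now lowering and gripping.

Request:
apply_moves --delta_rot '[[0, 0, 0], [0, 0, 0], [0, 0, 0], [0, 0, 0], [0, 0, 0], [0, 0, 0], [0, 0, 0], [0, 0, 0], [0, 0, 0], [0, 0, 0], [0, 0, 0], [0, 0, 0], [0, 0, 0]]' --xyz '[[0, -0.13, 0.5], [0, 0, 0.9], [0, 0, 0.9], [0, 0, 0.8], [0, 0, 0.4], [0, 0, 0.25], [0, 0, 0], [0, 0, 0], [0, 0, 0], [0, 0, 0], [0, 0, 0], [0, 0, 0], [0, 0, 0]]' --hand '[-0.3, -0.3, -0.3, -0.3, -0.3, -0.3, -0.3, 1, 1, 1, 1, 1, 1]'

```text
clock: 41.93
position: [449.9, 357.2, 77.6]
ee_rot: [0.752, -0.659, -0.0, 0.0]
contact_force: [-6.4, -1.3, 5.4]
gripper_width: 20.3
grasp_force: 58.5
```

```bash
cat > circ.py <<'E'
from h import *
# rows carrying the TCP round AX at r=50 from current angle by deg, n rows; constant yaw
import sys
deg,n=float(sys.argv[1]),int(sys.argv[2])
s=arm.read_state(); p=np.array(s['position']); R=Ro.from_quat(s['ee_rot']).as_matrix()
d=p[:2]-AX; a0=np.arctan2(d[1],d[0]); print('pos',p.round(1),'ang',np.degrees(a0).round(2),'r',np.hypot(*d).round(2),'F',s['contact_force'].round(1),'w',s['gripper_width'])
a0=float(np.radians(float(sys.argv[3]))) if len(sys.argv)>3 else a0
a=a0+np.radians(deg)*np.arange(n+1)/n
P=AX+50*np.c_[np.cos(a),np.sin(a)]
D=np.diff(P,axis=0)
print([[round(float(v),2) for v in (R.T@np.r_[x,0]/25)[:2]]+[0] for x in D])
E
python3 circ.py 180 20 137.8; python3 circ.py 180 20 317.8
```

```text
pos [449.9 357.2  77.6] ang 137.6 r 49.34 F [-6.4 -1.3  5.4] w 20.310393537631352
[[0.22, 0.22, 0], [0.25, 0.19, 0], [0.28, 0.14, 0], [0.3, 0.1, 0], [0.31, 0.05, 0], [0.31, 0.0, 0], [0.31, -0.05, 0], [0.3, -0.1, 0], [0.28, -0.14, 0], [0.25, -0.18, 0], [0.22, -0.22, 0], [0.19, -0.25, 0], [0.14, -0.28, 0], [0.1, -0.3, 0], [0.05, -0.31, 0], [0.0, -0.31, 0], [-0.05, -0.31, 0], [-0.1, -0.3, 0], [-0.14, -0.28, 0], [-0.18, -0.25, 0]]
pos [449.9 357.2  77.6] ang 137.6 r 49.34 F [-6.4 -1.3  5.4] w 20.310393537631352
[[-0.22, -0.22, 0], [-0.25, -0.19, 0], [-0.28, -0.14, 0], [-0.3, -0.1, 0], [-0.31, -0.05, 0], [-0.31, -0.0, 0], [-0.31, 0.05, 0], [-0.3, 0.1, 0], [-0.28, 0.14, 0], [-0.25, 0.18, 0], [-0.22, 0.22, 0], [-0.19, 0.25, 0], [-0.14, 0.28, 0], [-0.1, 0.3, 0], [-0.05, 0.31, 0], [-0.0, 0.31, 0], [0.05, 0.31, 0], [0.1, 0.3, 0], [0.14, 0.28, 0], [0.18, 0.25, 0]]
```

```bash
sed -i 's/float(v),2)/float(v),3)/' circ.py; python3 circ.py 60 10 137.8
```

```text
pos [449.9 357.2  77.6] ang 137.6 r 49.34 F [-6.4 -1.3  5.4] w 20.310393537631352
[[0.143, 0.152, 0], [0.159, 0.137, 0], [0.172, 0.119, 0], [0.184, 0.101, 0], [0.193, 0.081, 0], [0.2, 0.06, 0], [0.206, 0.039, 0], [0.209, 0.017, 0], [0.209, -0.005, 0], [0.208, -0.026, 0]]
```

```bash
python3 circ.py 60 10 197.8|tail -1;  python3 circ.py 60 10 257.8|tail -1
```

```text
[[0.204, -0.048, 0], [0.198, -0.069, 0], [0.189, -0.089, 0], [0.179, -0.109, 0], [0.167, -0.127, 0], [0.152, -0.143, 0], [0.137, -0.159, 0], [0.119, -0.172, 0], [0.101, -0.184, 0], [0.081, -0.193, 0]]
[[0.06, -0.2, 0], [0.039, -0.206, 0], [0.017, -0.209, 0], [-0.005, -0.209, 0], [-0.026, -0.208, 0], [-0.048, -0.204, 0], [-0.069, -0.198, 0], [-0.089, -0.189, 0], [-0.109, -0.179, 0], [-0.127, -0.167, 0]]
```

Request:
apply_moves --delta_rot '[[0, 0, 0], [0, 0, 0], [0, 0, 0], [0, 0, 0], [0, 0, 0], [0, 0, 0], [0, 0, 0], [0, 0, 0], [0, 0, 0], [0, 0, 0], [0, 0, 0], [0, 0, 0]]' --xyz '[[0.143, 0.152, 0], [0.159, 0.137, 0], [0.172, 0.119, 0], [0.184, 0.101, 0], [0.193, 0.081, 0], [0.2, 0.06, 0], [0.206, 0.039, 0], [0.209, 0.017, 0], [0.209, -0.005, 0], [0.208, -0.026, 0], [0, 0, 0], [0, 0, 0]]' --hand '[1, 1, 1, 1, 1, 1, 1, 1, 1, 1, 1, 1]'

```text
clock: 42.93
position: [439.7, 306.9, 77.5]
ee_rot: [0.752, -0.659, 0.0, 0.001]
contact_force: [-3.0, -4.1, 6.7]
gripper_width: 20.3
grasp_force: 60.0
```

```bash
python3 circ.py 120 20 197.8
```

```text
pos [439.7 306.9  77.5] ang -159.92 r 49.62 F [-3.  -4.1  6.7] w 20.33227277504531
[[0.204, -0.048, 0], [0.198, -0.069, 0], [0.189, -0.089, 0], [0.179, -0.109, 0], [0.167, -0.127, 0], [0.152, -0.143, 0], [0.137, -0.159, 0], [0.119, -0.172, 0], [0.101, -0.184, 0], [0.081, -0.193, 0], [0.06, -0.2, 0], [0.039, -0.206, 0], [0.017, -0.209, 0], [-0.005, -0.209, 0], [-0.026, -0.208, 0], [-0.048, -0.204, 0], [-0.069, -0.198, 0], [-0.089, -0.189, 0], [-0.109, -0.179, 0], [-0.127, -0.167, 0]]
```

Request:
apply_moves --delta_rot '[[0, 0, 0], [0, 0, 0], [0, 0, 0], [0, 0, 0], [0, 0, 0], [0, 0, 0], [0, 0, 0], [0, 0, 0], [0, 0, 0], [0, 0, 0], [0, 0, 0], [0, 0, 0], [0, 0, 0], [0, 0, 0], [0, 0, 0], [0, 0, 0], [0, 0, 0], [0, 0, 0], [0, 0, 0], [0, 0, 0]]' --xyz '[[0.204, -0.048, 0], [0.198, -0.069, 0], [0.189, -0.089, 0], [0.179, -0.109, 0], [0.167, -0.127, 0], [0.152, -0.143, 0], [0.137, -0.159, 0], [0.119, -0.172, 0], [0.101, -0.184, 0], [0.081, -0.193, 0], [0.06, -0.2, 0], [0.039, -0.206, 0], [0.017, -0.209, 0], [-0.005, -0.209, 0], [-0.026, -0.208, 0], [-0.048, -0.204, 0], [-0.069, -0.198, 0], [-0.089, -0.189, 0], [-0.109, -0.179, 0], [-0.127, -0.167, 0]]' --hand '[1, 1, 1, 1, 1, 1, 1, 1, 1, 1, 1, 1, 1, 1, 1, 1, 1, 1, 1, 1]'

```text
clock: 44.6
position: [524.1, 290.1, 77.6]
ee_rot: [0.752, -0.659, -0.0, 0.0]
contact_force: [-7.7, 0.8, 6.8]
gripper_width: 19.9
grasp_force: 60.3
```

```bash
python3 circ.py 120 20 317.8
```

```text
pos [524.1 290.1  77.6] ang -41.84 r 50.7 F [-7.7  0.8  6.8] w 19.867921483939153
[[-0.143, -0.152, 0], [-0.159, -0.137, 0], [-0.172, -0.119, 0], [-0.184, -0.101, 0], [-0.193, -0.081, 0], [-0.2, -0.06, 0], [-0.206, -0.039, 0], [-0.209, -0.017, 0], [-0.209, 0.005, 0], [-0.208, 0.026, 0], [-0.204, 0.048, 0], [-0.198, 0.069, 0], [-0.189, 0.089, 0], [-0.179, 0.109, 0], [-0.167, 0.127, 0], [-0.152, 0.143, 0], [-0.137, 0.159, 0], [-0.119, 0.172, 0], [-0.101, 0.184, 0], [-0.081, 0.193, 0]]
```

Request:
apply_moves --delta_rot '[[0, 0, 0], [0, 0, 0], [0, 0, 0], [0, 0, 0], [0, 0, 0], [0, 0, 0], [0, 0, 0], [0, 0, 0], [0, 0, 0], [0, 0, 0], [0, 0, 0], [0, 0, 0], [0, 0, 0], [0, 0, 0], [0, 0, 0], [0, 0, 0], [0, 0, 0], [0, 0, 0], [0, 0, 0], [0, 0, 0]]' --xyz '[[-0.143, -0.152, 0], [-0.159, -0.137, 0], [-0.172, -0.119, 0], [-0.184, -0.101, 0], [-0.193, -0.081, 0], [-0.2, -0.06, 0], [-0.206, -0.039, 0], [-0.209, -0.017, 0], [-0.209, 0.005, 0], [-0.208, 0.026, 0], [-0.204, 0.048, 0], [-0.198, 0.069, 0], [-0.189, 0.089, 0], [-0.179, 0.109, 0], [-0.167, 0.127, 0], [-0.152, 0.143, 0], [-0.137, 0.159, 0], [-0.119, 0.172, 0], [-0.101, 0.184, 0], [-0.081, 0.193, 0]]' --hand '[1, 1, 1, 1, 1, 1, 1, 1, 1, 1, 1, 1, 1, 1, 1, 1, 1, 1, 1, 1]'

```text
clock: 46.27
position: [499.3, 372.1, 77.6]
ee_rot: [0.752, -0.659, 0.001, -0.001]
contact_force: [2.8, -4.6, 4.3]
gripper_width: 20.3
grasp_force: 60.0
```

```bash
python3 circ.py 60 10 77.8
```

```text
pos [499.3 372.1  77.6] ang 74.9 r 49.9 F [ 2.8 -4.6  4.3] w 20.33573560067989
[[-0.06, 0.2, 0], [-0.039, 0.206, 0], [-0.017, 0.209, 0], [0.005, 0.209, 0], [0.026, 0.208, 0], [0.048, 0.204, 0], [0.069, 0.198, 0], [0.089, 0.189, 0], [0.109, 0.179, 0], [0.127, 0.167, 0]]
```

Request:
apply_moves --delta_rot '[[0, 0, 0], [0, 0, 0], [0, 0, 0], [0, 0, 0], [0, 0, 0], [0, 0, 0], [0, 0, 0], [0, 0, 0], [0, 0, 0], [0, 0, 0], [0, 0, 0], [0, 0, 0], [0, 0, 0]]' --xyz '[[-0.06, 0.2, 0], [-0.039, 0.206, 0], [-0.017, 0.209, 0], [0.005, 0.209, 0], [0.026, 0.208, 0], [0.048, 0.204, 0], [0.069, 0.198, 0], [0.089, 0.189, 0], [0.109, 0.179, 0], [0.127, 0.167, 0], [0, 0, 0], [0, 0, 0], [0, 0, 0]]' --hand '[1, 1, 1, 1, 1, 1, 1, 1, 1, 1, 1, 1, 1]'

```text
clock: 47.35
position: [449.9, 357.3, 77.5]
ee_rot: [0.752, -0.659, -0.0, -0.0]
contact_force: [-2.5, -2.0, 11.0]
gripper_width: 19.8
grasp_force: 60.7
```

```bash
python3 circ.py 1 1
python3 - <<'E'
from h import *
im=eyes.get_image('top'); C=cloud(im); f=im['frame']; r=np.hypot(C[...,0]-485.5,C[...,1]-323)
C0=np.load('top0.npy'); f0=cv2.imread('pics/top0.png')[:,:,::-1]
m=(f.max(2)<70)&(r<124)&(r>35)&(C[...,2]<56)
q=C[m][:,:2]-[485.5,323]
r0=np.hypot(C0[...,0]-485.5,C0[...,1]-323); q0=C0[(f0.max(2)<70)&(r0<124)&(r0>35)&(C0[...,2]<56)][:,:2]-[485.5,323]
for Q in(q0,q): print(len(Q),np.degrees(np.angle(np.mean(np.exp(3j*np.arctan2(Q[:,1],Q[:,0])))))/3)
E
```

```text
pos [449.9 357.3  77.5] ang 137.46 r 49.45 F [-2.5 -2.  11. ] w 19.77011680042384
[[0.023, 0.027, 0]]
1291 -42.28746328624188
291 -45.43341107630885
```

Request:
apply_moves --delta_rot '[[0, 0, 0], [0, 0, 0], [0, 0, 0], [0, 0, 0], [0, 0, 0], [0, 0, 0], [0, 0, 0], [0, 0, 0], [0, 0, 0], [0, 0, 0], [0, 0, 0], [0, 0, 0], [0, 0, 0]]' --xyz '[[0, 0, 0], [0, 0, 0], [0, 0, 0], [0, 0, 0], [0, 0, 0], [0, 0, -0.5], [0, 0, -1], [0, 0, -1], [0, 0, -1], [0, 0, -1], [0, 0, -0.5], [0, 0, 0], [0, 0, 0]]' --hand '[-0.3, -0.3, -0.3, -0.3, -0.3, -0.3, -0.3, -0.3, -0.3, -0.3, -0.3, -0.3, -0.3]'

```text
clock: 48.48
position: [450.5, 357.3, 201.2]
ee_rot: [0.752, -0.659, -0.0, -0.0]
contact_force: [1.2, -0.5, -0.6]
gripper_width: 55.5
grasp_force: 0.0
```

```bash
python3 - <<'E'
from h import *
s=arm.read_state(); im=eyes.get_image('wrist'); C=cloud(im,s); save(im,'w12')
m=(abs(C[...,0]-449)<18)&(abs(C[...,1]-357)<18)&(abs(C[...,2]-104)<3)
print(m.sum(),cv2.minEnclosingCircle(C[m][:,:2].astype(np.float32)),np.median(C[m],0))
padlocks(im,C,62,72,(350,620,190,460))
go(513.4,125.2,200,-82.3)
E
```

```text
757 ((449.7781677246094, 357.1365966796875), 10.067923545837402) [449.58448726 356.57639641 103.88371569]
block [557.2 258.4] [42.4 36.2] shackle 137.2 centre [546.1 268.6] ztop 66.3 px [177.  58.]
block [393.5 294.5] [36.4 42.4] shackle 16.9 centre [407.8 298.9] ztop 66.2 px [416. 147.]
block [506.6 419.4] [36.4 41.9] shackle -102.0 centre [503.4 404.7] ztop 66.1 px [236. 293.]
at [450.1 356.8 200.1] yaw -82.49 j6 -0.82 w 55.4 F 0.0
shift units [ 9.515e+00 -1.299e+00  6.000e-03] turn units -0.032
```

View pics/w12.png

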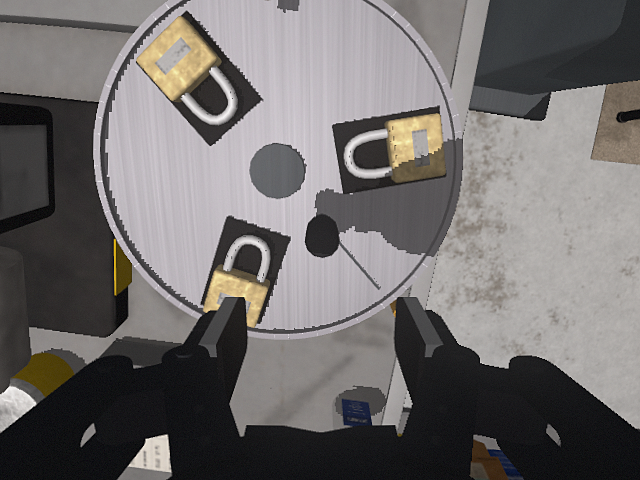

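The handle is back at its start, at pixel (322,235), and the locks haven't shifted on their pads. Now sliding the gauge back.

Request:
apply_moves --delta_rot '[[0, 0, 0], [0, 0, 0], [0, 0, 0], [0, 0, 0], [0, 0, 0], [0, 0, 0], [0, 0, 0], [0, 0, 0], [0, 0, 0], [0, 0, 0], [0, 0, 0], [0, 0, 0], [0, 0, 0], [0, 0, 0], [0, 0, 0]]' --xyz '[[0.5, -0.07, 0], [0.9, -0.123, 0], [0.9, -0.123, 0], [0.9, -0.123, 0], [0.9, -0.123, 0], [0.9, -0.123, 0], [0.9, -0.123, 0], [0.9, -0.123, 0], [0.9, -0.123, 0], [0.9, -0.123, 0], [0.915, -0.123, 0], [0, 0, 1], [0, 0, 1], [0, 0, 1], [0, 0, 0]]' --hand '[-0.3, -0.3, -0.3, -0.3, -0.3, -0.3, -0.3, -0.3, -0.3, -0.3, -0.3, -0.3, -0.3, -0.3, -0.3]'

```text
clock: 49.78
position: [509.8, 122.8, 120.1]
ee_rot: [0.751, -0.66, -0.003, 0.006]
contact_force: [-0.1, -0.0, -0.1]
gripper_width: 55.5
grasp_force: 0.0
```

```bash
python3 - <<'E'
from h import *
go(513.4,125.2,66,-82.3)
s=arm.read_state(); im=eyes.get_image('wrist'); C=cloud(im,s)
m=(abs(C[...,0]-513)<20)&(abs(C[...,1]-126)<22)&(abs(C[...,2]-96)<2.5)&(im['frame'].max(2)<90)
print('grip',m.sum(),cv2.minAreaRect(C[m][:,:2].astype(np.float32)))
E
```

```text
at [509.8 122.8 120.1] yaw -82.61 j6 -0.41 w 55.5 F 0.0
shift units [-0.084 -0.181  2.161] turn units -0.051
grip 2351 ((513.375, 125.04802703857422), (21.306884765625, 25.223285675048828), 5.946478843688965)
```

Request:
apply_moves --delta_rot '[[0, 0, 0], [0, 0, 0], [0, 0, 0], [0, 0, 0], [0, 0, 0], [0, 0, 0], [0, 0, 0], [0, 0, 0], [0, 0, 0], [0, 0, 0], [0, 0, 0], [0, 0, 0]]' --xyz '[[-0.06, -0.13, 0.3], [0, 0, 0.6], [0, 0, 0.6], [0, 0, 0.4], [0, 0, 0.26], [0, 0, 0], [0, 0, 0], [0, 0, 0], [0, 0, 0], [0, 0, 0], [0, 0, 0], [0, 0, 0]]' --hand '[-0.3, -0.3, -0.3, -0.3, -0.3, -0.3, 1, 1, 1, 1, 1, 1]'

```text
clock: 50.83
position: [517.4, 127.6, 73.1]
ee_rot: [0.752, -0.659, 0.0, -0.0]
contact_force: [-1.3, 0.7, 5.5]
gripper_width: 20.6
grasp_force: 61.2
```

```bash
python3 - <<'E'
from h import *
go(453.1,117.5,66,-82.3); print(arm.read_state()['contact_force'])
E
```

```text
at [517.4 127.6  73.1] yaw -82.44 j6 -0.41 w 20.6 F 61.2
shift units [0.063 2.604 0.28 ] turn units -0.023
[-1.25742391  0.69482616  5.54485302]
```

Request:
apply_moves --delta_rot '[[0, 0, 0], [0, 0, 0], [0, 0, 0], [0, 0, 0], [0, 0, 0], [0, 0, 0], [0, 0, 0], [0, 0, 0], [0, 0, 0], [0, 0, 0]]' --xyz '[[0, 0.25, 0], [0, 0.4, 0], [0, 0.4, 0], [0, 0.4, 0], [0, 0.4, 0], [0, 0.4, 0], [0, 0.25, 0], [0, 0.1, 0], [0, 0, 0], [0, 0, 0]]' --hand '[1, 1, 1, 1, 1, 1, 1, 1, 1, 1]'

```text
clock: 51.67
position: [452.0, 118.8, 73.0]
ee_rot: [0.752, -0.659, 0.0, -0.0]
contact_force: [-2.4, -1.7, 9.4]
gripper_width: 20.9
grasp_force: 61.7
```

```bash
cat > gp.py <<'E'
from h import *
go(453.1,117.5,66,-82.3); print(arm.read_state()['contact_force'])
s=arm.read_state(); im=eyes.get_image('wrist'); C=cloud(im,s)
hsv=cv2.cvtColor(im['frame'],cv2.COLOR_RGB2HSV)
y=(hsv[...,0]>12)&(hsv[...,0]<28)&(hsv[...,1]>140)&(C[...,1]>80)&(C[...,1]<120)&(C[...,0]>430)&(C[...,2]>20)
u=np.array([np.cos(np.radians(7.6)),np.sin(np.radians(7.6))])
v=[]
for zl,zh in((30,45),(46,60)):
    q=C[y&(C[...,2]>zl)&(C[...,2]<zh)]
    if len(q): v.append(np.median(q,0)[:2]@u)
print('mark,pointer',v,'(parked: 525.0 464.4)')
E
python3 gp.py
```

```text
at [452.  118.8  73. ] yaw -82.43 j6 -0.47 w 20.9 F 61.7
shift units [ 0.057 -0.036  0.282] turn units -0.022
[-2.41876255 -1.70495354  9.40558189]
mark,pointer [np.float64(525.1398753272991), np.float64(463.62195767984156)] (parked: 525.0 464.4)
```

Request:
apply_moves --delta_rot '[[0, 0, 0], [0, 0, 0], [0, 0, 0], [0, 0, 0]]' --xyz '[[0, 0.05, 0], [0, 0.04, 0], [0, 0, 0], [0, 0, 0]]' --hand '[1, 1, 1, 1]'

```text
clock: 52.05
position: [451.8, 118.8, 73.0]
ee_rot: [0.752, -0.659, 0.001, -0.002]
contact_force: [6.2, -3.3, 3.2]
gripper_width: 20.8
grasp_force: 60.9
```

```bash
python3 gp.py
```

```text
at [451.8 118.8  73. ] yaw -82.41 j6 -0.48 w 20.8 F 60.9
shift units [ 0.059 -0.042  0.282] turn units -0.018
[ 6.24446539 -3.34542484  3.19636105]
mark,pointer [np.float64(525.1444811593665), np.float64(463.4530952963277)] (parked: 525.0 464.4)
```

Request:
apply_moves --delta_rot '[[0, 0, 0], [0, 0, 0], [0, 0, 0], [0, 0, 0], [0, 0, 0], [0, 0, 0], [0, 0, 0], [0, 0, 0], [0, 0, 0], [0, 0, 0], [0, 0, 0], [0, 0, 0]]' --xyz '[[0, -0.03, 0], [0, 0, 0], [0, 0, 0], [0, 0, 0], [0, 0, 0], [0, 0, -0.5], [0, 0, -1], [0, 0, -1], [0, 0, -1], [0, 0, -1], [0, 0, -0.6], [0, 0, 0]]' --hand '[-0.3, -0.3, -0.3, -0.3, -0.3, -0.3, -0.3, -0.3, -0.3, -0.3, -0.3, -0.3]'

```text
clock: 53.1
position: [452.9, 119.8, 203.1]
ee_rot: [0.752, -0.659, 0.001, -0.004]
contact_force: [0.4, 0.2, 0.2]
gripper_width: 55.4
grasp_force: 0.0
```

```bash
python3 gp.py; python3 -c "
from h import *
go(506.6,419.4,200,-102.1)"
```

```text
at [452.9 119.8 203.1] yaw -82.43 j6 -0.48 w 55.4 F 0.0
shift units [0.108 0.045 5.484] turn units -0.021
[0.40732669 0.17066968 0.22650802]
mark,pointer [np.float64(525.2454983929797), np.float64(463.29047880287754)] (parked: 525.0 464.4)
at [451.8 119.4 201. ] yaw -82.46 j6 -0.48 w 55.4 F 0.0
shift units [-11.609  -3.749   0.077] turn units 3.273
```

The gauge is parked: the pointer is 62.0 mm from the mark. Next, the locks go back to the tray.

Request:
apply_moves --delta_rot '[[0, 0, 0], [0, 0, 0], [0, 0, 0], [0, 0, 0], [0, 0, 0], [0, 0, 0], [0, 0, 0], [0, 0, 0], [0, 0, 0], [0, 0, 0], [0, 0, 0], [0, 0, 0], [0, 0, 0], [0, 0, 0.818], [0, 0, 0.818], [0, 0, 0.818], [0, 0, 0.818], [0, 0, 0], [0, 0, 0]]' --xyz '[[-0.6, -0.19, 0], [-0.917, -0.297, 0], [-0.917, -0.297, 0], [-0.917, -0.297, 0], [-0.917, -0.297, 0], [-0.917, -0.297, 0], [-0.917, -0.297, 0], [-0.917, -0.297, 0], [-0.917, -0.297, 0], [-0.917, -0.297, 0], [-0.917, -0.297, 0], [-0.917, -0.297, 0], [-0.917, -0.297, 0], [0, 0, 0.8], [0, 0, 0.9], [0, 0, 0.9], [0, 0, 0.8], [0, 0, 0], [0, 0, 0]]' --hand '[-0.3, -0.3, -0.3, -0.3, -0.3, -0.3, -0.3, -0.3, -0.3, -0.3, -0.3, -0.3, -0.3, -0.3, -0.3, -0.3, -0.3, -0.3, -0.3]'

```text
clock: 54.73
position: [505.2, 418.2, 111.9]
ee_rot: [-0.63, 0.777, -0.001, -0.003]
contact_force: [0.8, 0.6, 0.5]
gripper_width: 55.7
grasp_force: 0.0
```

```bash
cat > lk.py <<'E'
from h import *
import sys
z0,z1,tx,ty,tz,yaw=map(float,sys.argv[1:7])
s=arm.read_state(); im=eyes.get_image('wrist'); C=cloud(im,s)
L=padlocks(im,C,z0,z1,(tx-60,tx+60,ty-60,ty+60))
L=sorted(L,key=lambda l:np.hypot(*(l[0]-[tx,ty])))
go(*L[0][0],tz,yaw)
E
python3 lk.py 62 72 506.6 419.4 49 -102.1
```

```text
block [506.4 419.8] [36.4 42.1] shackle -102.4 centre [503.2 405.2] ztop 66.1 px [317. 271.]
at [506.1 419.  113.9] yaw -101.95 j6 -1.15 w 55.5 F 0.0
shift units [-0.037 -0.004  2.595] turn units 0.026
```

Request:
apply_moves --delta_rot '[[0, 0, 0], [0, 0, 0], [0, 0, 0], [0, 0, 0], [0, 0, 0], [0, 0, 0], [0, 0, 0], [0, 0, 0], [0, 0, 0], [0, 0, 0], [0, 0, 0], [0, 0, 0], [0, 0, 0], [0, 0, 0], [0, 0, 0], [0, 0, 0], [0, 0, 0], [0, 0, 0], [0, 0, 0]]' --xyz '[[-0.037, 0, 0.6], [0, 0, 0.8], [0, 0, 0.7], [0, 0, 0.45], [0, 0, 0], [0, 0, 0], [0, 0, 0], [0, 0, 0], [0, 0, 0], [0, 0, 0], [0, 0, 0], [0, 0, -0.4], [0, 0, -0.8], [0, 0, -1], [0, 0, -1], [0, 0, -1], [0, 0, -1], [0, 0, -0.8], [0, 0, 0]]' --hand '[-0.3, -0.3, -0.3, -0.3, -0.3, 1, 1, 1, 1, 1, 1, 1, 1, 1, 1, 1, 1, 1, 1]'

```text
clock: 56.37
position: [508.1, 420.9, 206.4]
ee_rot: [-0.629, 0.778, 0.0, 0.005]
contact_force: [0.8, 0.3, -1.6]
gripper_width: 40.6
grasp_force: 62.7
```

```bash
python3 -c "
from h import *
go(470,-235,203,-180)"
```

```text
at [508.1 420.9 206.4] yaw -102.07 j6 -1.15 w 40.6 F 62.7
shift units [25.975 -3.996 -0.039] turn units 12.989
```

Request:
apply_moves --delta_rot '[[0, 0, 0], [0, 0, 0], [0, 0, 0], [0, 0, 0], [0, 0, 0], [0, 0, 0], [0, 0, 0], [0, 0, 0], [0, 0, 0], [0, 0, 0], [0, 0, 0], [0, 0, 0], [0, 0, 0], [0, 0, 0], [0, 0, 0], [0, 0, 0], [0, 0, 0], [0, 0, 0], [0, 0, 0], [0, 0, 0]]' --xyz '[[0.5, -0.08, 0], [1, -0.162, 0], [1, -0.162, 0], [1, -0.162, 0], [1, -0.162, 0], [1, -0.162, 0], [1, -0.162, 0], [1, -0.162, 0], [1, -0.162, 0], [1, -0.162, 0], [1, -0.162, 0], [1, -0.162, 0], [1, -0.162, 0], [1, -0.162, 0], [1, -0.162, 0], [1, -0.162, 0], [1, -0.162, 0], [1, -0.162, 0], [1, -0.162, 0], [1, -0.162, 0]]' --hand '[1, 1, 1, 1, 1, 1, 1, 1, 1, 1, 1, 1, 1, 1, 1, 1, 1, 1, 1, 1]'

```text
clock: 58.03
position: [479.1, -75.2, 199.0]
ee_rot: [-0.628, 0.778, 0.001, -0.002]
contact_force: [0.3, -0.3, -2.5]
gripper_width: 40.7
grasp_force: 62.6
```

Request:
apply_moves --delta_rot '[[0, 0, 0], [0, 0, 0], [0, 0, 0], [0, 0, 0], [0, 0, 0], [0, 0, 0], [0, 0, 0], [0, 0, 0], [0, 0, 0], [0, 0, 0], [0, 0, 0], [0, 0, 0]]' --xyz '[[1, -0.162, 0], [1, -0.162, 0], [1, -0.162, 0], [1, -0.162, 0], [1, -0.162, 0], [1, -0.162, 0], [1, -0.162, 0], [1, -0.162, 0], [1, -0.162, 0], [0.8, -0.13, 0], [0, 0, 0], [0, 0, 0]]' --hand '[1, 1, 1, 1, 1, 1, 1, 1, 1, 1, 1, 1]'

```text
clock: 59.03
position: [466.9, -321.8, 198.6]
ee_rot: [-0.628, 0.779, 0.002, -0.001]
contact_force: [-0.2, 0.8, -2.3]
gripper_width: 40.7
grasp_force: 62.6
```

Request:
apply_moves --delta_rot '[[0, 0, 0.99], [0, 0, 0.99], [0, 0, 0.99], [0, 0, 0.99], [0, 0, 0.99], [0, 0, 0.99], [0, 0, 0.99], [0, 0, 0.99], [0, 0, 0.99], [0, 0, 0.99], [0, 0, 0.99], [0, 0, 0.99], [0, 0, 0.99], [0, 0, 0], [0, 0, 0]]' --xyz '[[0, 0, 0.4], [0, 0, 0.45], [0, 0, 0.45], [0, 0, 0.45], [0, 0, 0.45], [0, 0, 0.45], [0, 0, 0.45], [0, 0, 0.45], [0, 0, 0.45], [0, 0, 0.45], [0, 0, 0.45], [0, 0, 0.45], [0, 0, 0.45], [0, 0, 0], [0, 0, 0]]' --hand '[1, 1, 1, 1, 1, 1, 1, 1, 1, 1, 1, 1, 1, 1, 1]'

```text
clock: 60.28
position: [467.9, -320.4, 55.0]
ee_rot: [-0.008, 1.0, 0.001, -0.001]
contact_force: [-0.7, 0.3, -1.2]
gripper_width: 40.7
grasp_force: 62.5
```

```bash
cat > tr.py <<'E'
from h import *
import sys
tx,ty,yaw=map(float,sys.argv[1:4])
s=arm.read_state(); im=eyes.get_image('wrist'); C=cloud(im,s); p=s['position']
if len(sys.argv)>4: save(im,sys.argv[4])
L=padlocks(im,C,p[2]+11,p[2]+30,(p[0]-60,p[0]+60,p[1]-60,p[1]+60))
go(tx,ty,4.5,yaw)
E
python3 tr.py 471 -320 -180
```

```text
block [ 466.1 -319.1] [36.8 42.3] shackle -88.7 centre [ 466.4 -334.1] ztop 69.0 px [322. 323.]
at [ 468.7 -320.9   55.8] yaw -179.13 j6 -1.24 w 40.3 F 62.5
shift units [-0.095  0.034  2.053] turn units 0.146
```

Request:
apply_moves --delta_rot '[[0, 0, 0], [0, 0, 0], [0, 0, 0], [0, 0, 0], [0, 0, 0], [0, 0, 0]]' --xyz '[[-0.08, 0, 0.5], [0, 0, 0.6], [0, 0, 0.5], [0, 0, 0.2], [0, 0, 0], [0, 0, 0]]' --hand '[1, 1, 1, 1, 1, 1]'

```text
clock: 60.83
position: [471.4, -321.6, 11.5]
ee_rot: [-0.007, 1.0, -0.0, 0.0]
contact_force: [-0.4, -0.8, -1.6]
gripper_width: 40.4
grasp_force: 62.6
```

```bash
python3 tr.py 471 -320 -180
```

```text
block [ 469.3 -320. ] [36.8 42.6] shackle -88.9 centre [ 469.6 -335. ] ztop 25.5 px [319. 318.]
at [ 471.6 -321.7   11.8] yaw -179.26 j6 -1.24 w 40.3 F 62.6
shift units [0.025 0.069 0.294] turn units 0.124
```

Request:
apply_moves --delta_rot '[[0, 0, 0], [0, 0, 0], [0, 0, 0], [0, 0, 0], [0, 0, 0], [0, 0, 0], [0, 0, 0], [0, 0, 0], [0, 0, 0], [0, 0, 0], [0, 0, 0], [0, 0, 0], [0, 0, 0], [0, 0, 0], [0, 0, 0], [0, 0, 0], [0, 0, 0]]' --xyz '[[0, 0, 0.1], [0, 0, 0.06], [0, 0, 0], [0, 0, 0], [0, 0, 0], [0, 0, 0], [0, 0, 0], [0, 0, -0.5], [0, 0, -1], [0, 0, -1], [0, 0, -1], [0, 0, -1], [0, 0, -1], [0, 0, -1], [0, 0, -1], [0, 0, -0.3], [0, 0, 0]]' --hand '[1, 1, 1, -0.3, -0.3, -0.3, -0.3, -0.3, -0.3, -0.3, -0.3, -0.3, -0.3, -0.3, -0.3, -0.3, -0.3]'

```text
clock: 62.3
position: [472.1, -322.0, 204.5]
ee_rot: [-0.006, 1.0, -0.001, 0.003]
contact_force: [0.6, 0.3, -0.8]
gripper_width: 55.2
grasp_force: 0.0
```

```bash
python3 - <<'E'
from h import *
s=arm.read_state(); im=eyes.get_image('wrist'); C=cloud(im,s)
padlocks(im,C,17,40,(380,540,-390,-80))
go(393.5,294.4,200,-163)
E
```

```text
block [ 469.5 -320.4] [36.2 41.7] shackle -179.2 centre [ 454.5 -320.6] ztop 21.1 px [322. 210.]
at [ 471.1 -321.4  202.3] yaw -179.33 j6 -1.24 w 55.5 F 0.0
shift units [ 2.815 24.665  0.083] turn units -2.722
```

Request:
apply_moves --delta_rot '[[0, 0, 0], [0, 0, 0], [0, 0, 0], [0, 0, 0], [0, 0, 0], [0, 0, 0], [0, 0, 0], [0, 0, 0], [0, 0, 0], [0, 0, 0], [0, 0, 0], [0, 0, 0], [0, 0, 0], [0, 0, 0], [0, 0, 0], [0, 0, 0], [0, 0, 0], [0, 0, 0], [0, 0, 0], [0, 0, 0]]' --xyz '[[0.08, 0.67, 0], [0.114, 1, 0], [0.114, 1, 0], [0.114, 1, 0], [0.114, 1, 0], [0.114, 1, 0], [0.114, 1, 0], [0.114, 1, 0], [0.114, 1, 0], [0.114, 1, 0], [0.114, 1, 0], [0.114, 1, 0], [0.114, 1, 0], [0.114, 1, 0], [0.114, 1, 0], [0.114, 1, 0], [0.114, 1, 0], [0.114, 1, 0], [0.114, 1, 0], [0.114, 1, 0]]' --hand '[-0.3, -0.3, -0.3, -0.3, -0.3, -0.3, -0.3, -0.3, -0.3, -0.3, -0.3, -0.3, -0.3, -0.3, -0.3, -0.3, -0.3, -0.3, -0.3, -0.3]'

```text
clock: 64.02
position: [407.5, 170.1, 199.9]
ee_rot: [-0.006, 1.0, -0.001, -0.002]
contact_force: [0.2, -0.4, 1.2]
gripper_width: 55.3
grasp_force: 0.0
```

Request:
apply_moves --delta_rot '[[0, 0, 0], [0, 0, 0], [0, 0, 0], [0, 0, 0], [0, 0, 0], [0, 0, -0.907], [0, 0, -0.907], [0, 0, -0.907], [0, 0, 0], [0, 0, 0], [0, 0, 0]]' --xyz '[[0.114, 1, 0], [0.114, 1, 0], [0.114, 1, 0], [0.114, 1, 0], [0.114, 1, 0], [0, 0, 0.8], [0, 0, 0.9], [0, 0, 0.9], [0, 0, 0.7], [0, 0, 0], [0, 0, 0]]' --hand '[-0.3, -0.3, -0.3, -0.3, -0.3, -0.3, -0.3, -0.3, -0.3, -0.3, -0.3]'

```text
clock: 64.93
position: [392.3, 293.2, 117.5]
ee_rot: [-0.148, 0.989, -0.002, -0.002]
contact_force: [-0.0, 0.4, 0.9]
gripper_width: 55.7
grasp_force: 0.0
```

```bash
python3 lk.py 64 72 393.5 294.4 49.5 -163
```

```text
block [392.8 294.3] [36.2 42. ] shackle 17.1 centre [407.2 298.7] ztop 66.1 px [321. 270.]
at [393.1 294.1 118.8] yaw -163.0 j6 -2.25 w 55.5 F 0.0
shift units [0.004 0.013 2.772] turn units 0.0
```

Request:
apply_moves --delta_rot '[[0, 0, 0], [0, 0, 0], [0, 0, 0], [0, 0, 0], [0, 0, 0], [0, 0, 0], [0, 0, 0], [0, 0, 0], [0, 0, 0], [0, 0, 0], [0, 0, 0], [0, 0, 0], [0, 0, 0], [0, 0, 0], [0, 0, 0], [0, 0, 0], [0, 0, 0], [0, 0, 0], [0, 0, 0]]' --xyz '[[0, 0.01, 0.6], [0, 0, 0.9], [0, 0, 0.8], [0, 0, 0.46], [0, 0, 0], [0, 0, 0], [0, 0, 0], [0, 0, 0], [0, 0, 0], [0, 0, 0], [0, 0, 0], [0, 0, -0.4], [0, 0, -0.8], [0, 0, -1], [0, 0, -1], [0, 0, -1], [0, 0, -1], [0, 0, -0.8], [0, 0, 0]]' --hand '[-0.3, -0.3, -0.3, -0.3, -0.3, 1, 1, 1, 1, 1, 1, 1, 1, 1, 1, 1, 1, 1, 1]'

```text
clock: 66.57
position: [394.7, 296.4, 204.6]
ee_rot: [-0.148, 0.989, 0.003, 0.003]
contact_force: [0.3, 0.0, -2.1]
gripper_width: 40.4
grasp_force: 61.3
```

```bash
python3 -c "
from h import *
go(441,-235,203,-180)"
```

```text
at [394.7 296.4 204.6] yaw -162.96 j6 -2.25 w 40.4 F 61.3
shift units [  4.458 -20.864  -0.071] turn units 2.841
```

Request:
apply_moves --delta_rot '[[0, 0, 0], [0, 0, 0], [0, 0, 0], [0, 0, 0], [0, 0, 0], [0, 0, 0], [0, 0, 0], [0, 0, 0], [0, 0, 0], [0, 0, 0], [0, 0, 0], [0, 0, 0], [0, 0, 0], [0, 0, 0], [0, 0, 0], [0, 0, 0], [0, 0, 0], [0, 0, 0], [0, 0, 0], [0, 0, 0]]' --xyz '[[0.107, -0.5, 0], [0.214, -1, 0], [0.214, -1, 0], [0.214, -1, 0], [0.214, -1, 0], [0.214, -1, 0], [0.214, -1, 0], [0.214, -1, 0], [0.214, -1, 0], [0.214, -1, 0], [0.214, -1, 0], [0.214, -1, 0], [0.214, -1, 0], [0.214, -1, 0], [0.214, -1, 0], [0.214, -1, 0], [0.214, -1, 0], [0.214, -1, 0], [0.214, -1, 0], [0.214, -1, 0]]' --hand '[1, 1, 1, 1, 1, 1, 1, 1, 1, 1, 1, 1, 1, 1, 1, 1, 1, 1, 1, 1]'

```text
clock: 68.23
position: [434.0, -203.3, 198.3]
ee_rot: [-0.147, 0.989, 0.001, -0.002]
contact_force: [1.1, 1.0, -2.4]
gripper_width: 40.8
grasp_force: 61.2
```

Request:
apply_moves --delta_rot '[[0, 0, 0], [0, 0, 0], [0, 0, 0.9], [0, 0, 0.97], [0, 0, 0.97], [0, 0, 0], [0, 0, 0], [0, 0, 0], [0, 0, 0], [0, 0, 0], [0, 0, 0]]' --xyz '[[0.2, -0.9, 0], [0.1, -0.46, 0], [0, 0, 0.7], [0, 0, 0.9], [0, 0, 1], [0, 0, 1], [0, 0, 1], [0, 0, 0.9], [0, 0, 0.4], [0, 0, 0], [0, 0, 0]]' --hand '[1, 1, 1, 1, 1, 1, 1, 1, 1, 1, 1]'

```text
clock: 69.15
position: [437.6, -236.5, 51.8]
ee_rot: [0.0, 1.0, 0.0, -0.002]
contact_force: [1.3, -0.2, -1.8]
gripper_width: 40.6
grasp_force: 61.2
```

```bash
python3 tr.py 441 -235 -180
```

```text
block [ 436.1 -235.4] [36.  42.8] shackle -89.7 centre [ 436.2 -250.4] ztop 66.4 px [321. 326.]
at [ 438.5 -236.7   52.8] yaw 179.98 j6 -1.4 w 40.4 F 61.2
shift units [-0.101  0.069  1.93 ] turn units -0.003
```

Request:
apply_moves --delta_rot '[[0, 0, 0], [0, 0, 0], [0, 0, 0], [0, 0, 0], [0, 0, 0], [0, 0, 0], [0, 0, 0]]' --xyz '[[-0.1, 0.05, 0.5], [0, 0, 0.6], [0, 0, 0.4], [0, 0, 0.2], [0, 0, 0.08], [0, 0, 0], [0, 0, 0]]' --hand '[1, 1, 1, 1, 1, 1, 1]'

```text
clock: 69.78
position: [441.9, -235.6, 9.1]
ee_rot: [0.0, 1.0, -0.0, 0.001]
contact_force: [0.6, -0.0, -2.4]
gripper_width: 40.3
grasp_force: 61.2
```

```bash
python3 tr.py 441 -235 -180
```

```text
block [ 440.4 -234.4] [42.8 36.2] shackle -90.3 centre [ 440.3 -249.4] ztop 23.7 px [323. 326.]
at [ 441.9 -235.7    9.2] yaw 179.98 j6 -1.41 w 40.5 F 61.2
shift units [0.036 0.026 0.187] turn units -0.003
```

Request:
apply_moves --delta_rot '[[0, 0, 0], [0, 0, 0], [0, 0, 0], [0, 0, 0], [0, 0, 0], [0, 0, 0], [0, 0, 0], [0, 0, 0], [0, 0, 0], [0, 0, 0], [0, 0, 0], [0, 0, 0], [0, 0, 0], [0, 0, 0], [0, 0, 0], [0, 0, 0], [0, 0, 0]]' --xyz '[[0, 0, 0.06], [0, 0, 0.03], [0, 0, 0], [0, 0, 0], [0, 0, 0], [0, 0, 0], [0, 0, 0], [0, 0, -0.5], [0, 0, -1], [0, 0, -1], [0, 0, -1], [0, 0, -1], [0, 0, -1], [0, 0, -1], [0, 0, -1], [0, 0, -0.3], [0, 0, 0]]' --hand '[1, 1, 1, -0.3, -0.3, -0.3, -0.3, -0.3, -0.3, -0.3, -0.3, -0.3, -0.3, -0.3, -0.3, -0.3, -0.3]'

```text
clock: 71.25
position: [442.4, -235.8, 203.3]
ee_rot: [0.0, 1.0, -0.001, 0.003]
contact_force: [0.7, 0.5, -1.5]
gripper_width: 55.5
grasp_force: 0.0
```

```bash
python3 - <<'E'
from h import *
s=arm.read_state(); im=eyes.get_image('wrist'); C=cloud(im,s)
padlocks(im,C,17,40,(380,540,-390,-80))
go(557.2,258.4,200,-42.2)
E
```

```text
block [ 440.3 -234.4] [41.4 36.1] shackle -0.6 centre [ 455.3 -234.6] ztop 21.2 px [321. 211.]
block [ 469.2 -320.3] [36.  41.7] shackle -179.6 centre [ 454.2 -320.4] ztop 21.2 px [219. 245.]
at [ 441.3 -235.4  201.3] yaw 179.95 j6 -1.41 w 55.5 F 0.0
shift units [-4.621 19.755  0.064] turn units -22.975
```

Request:
apply_moves --delta_rot '[[0, 0, 0], [0, 0, 0], [0, 0, 0], [0, 0, 0], [0, 0, 0], [0, 0, 0], [0, 0, 0], [0, 0, 0], [0, 0, 0], [0, 0, 0], [0, 0, 0], [0, 0, 0], [0, 0, 0], [0, 0, 0], [0, 0, 0], [0, 0, 0], [0, 0, 0], [0, 0, 0], [0, 0, 0], [0, 0, 0]]' --xyz '[[-0.177, 0.755, 0], [-0.234, 1, 0], [-0.234, 1, 0], [-0.234, 1, 0], [-0.234, 1, 0], [-0.234, 1, 0], [-0.234, 1, 0], [-0.234, 1, 0], [-0.234, 1, 0], [-0.234, 1, 0], [-0.234, 1, 0], [-0.234, 1, 0], [-0.234, 1, 0], [-0.234, 1, 0], [-0.234, 1, 0], [-0.234, 1, 0], [-0.234, 1, 0], [-0.234, 1, 0], [-0.234, 1, 0], [-0.234, 1, 0]]' --hand '[-0.3, -0.3, -0.3, -0.3, -0.3, -0.3, -0.3, -0.3, -0.3, -0.3, -0.3, -0.3, -0.3, -0.3, -0.3, -0.3, -0.3, -0.3, -0.3, -0.3]'

```text
clock: 72.97
position: [556.2, 259.0, 198.2]
ee_rot: [0.0, 1.0, -0.001, -0.002]
contact_force: [0.1, -0.4, 0.9]
gripper_width: 55.6
grasp_force: 0.0
```

Request:
apply_moves --delta_rot '[[0, 0, -0.99], [0, 0, -0.99], [0, 0, -0.99], [0, 0, -0.99], [0, 0, -0.99], [0, 0, -0.99], [0, 0, -0.99], [0, 0, -0.99], [0, 0, -0.99], [0, 0, -0.99], [0, 0, -0.99], [0, 0, -0.99], [0, 0, -0.99], [0, 0, -0.99], [0, 0, -0.99], [0, 0, -0.99], [0, 0, -0.99], [0, 0, -0.99], [0, 0, -0.99], [0, 0, -0.99]]' --xyz '[[0, 0, 0], [0, 0, 0], [0, 0, 0], [0, 0, 0], [0, 0, 0], [0, 0, 0], [0, 0, 0], [0, 0, 0], [0, 0, 0], [0, 0, 0], [0, 0, 0], [0, 0, 0], [0, 0, 0], [0, 0, 0], [0, 0, 0], [0, 0, 0], [0, 0, 0], [0, 0, 0], [0, 0, 0], [0, 0, 0]]' --hand '[-0.3, -0.3, -0.3, -0.3, -0.3, -0.3, -0.3, -0.3, -0.3, -0.3, -0.3, -0.3, -0.3, -0.3, -0.3, -0.3, -0.3, -0.3, -0.3, -0.3]'

```text
clock: 74.63
position: [556.0, 257.7, 198.1]
ee_rot: [0.862, -0.507, -0.001, 0.002]
contact_force: [-1.0, 0.7, -0.4]
gripper_width: 55.6
grasp_force: 0.0
```

Request:
apply_moves --delta_rot '[[0, 0, -0.99], [0, 0, -0.99], [0, 0, -0.99], [0, 0, -0.2], [0, 0, 0], [0, 0, 0], [0, 0, 0]]' --xyz '[[0, 0, 0.6], [0, 0, 0.8], [0, 0, 0.8], [0, 0, 0.7], [0, 0, 0.4], [0, 0, 0], [0, 0, 0]]' --hand '[-0.3, -0.3, -0.3, -0.3, -0.3, -0.3, -0.3]'

```text
clock: 75.22
position: [556.7, 257.9, 117.2]
ee_rot: [0.933, -0.36, -0.001, 0.001]
contact_force: [0.1, -0.8, 1.4]
gripper_width: 55.4
grasp_force: 0.0
```

```bash
python3 lk.py 64 72 557.2 258.4 49.5 -42.2
```

```text
block [557.8 257.8] [41.9 36. ] shackle 47.5 centre [567.9 268.9] ztop 66.1 px [320. 265.]
at [557.3 258.4 118.5] yaw -42.22 j6 0.14 w 55.6 F 0.0
shift units [0.027 0.005 2.76 ] turn units -0.004
```

Request:
apply_moves --delta_rot '[[0, 0, 0], [0, 0, 0], [0, 0, 0], [0, 0, 0], [0, 0, 0], [0, 0, 0], [0, 0, 0], [0, 0, 0], [0, 0, 0], [0, 0, 0], [0, 0, 0], [0, 0, 0], [0, 0, 0], [0, 0, 0], [0, 0, 0], [0, 0, 0], [0, 0, 0], [0, 0, 0], [0, 0, 0]]' --xyz '[[0.02, 0, 0.6], [0, 0, 0.9], [0, 0, 0.8], [0, 0, 0.46], [0, 0, 0], [0, 0, 0], [0, 0, 0], [0, 0, 0], [0, 0, 0], [0, 0, 0], [0, 0, 0], [0, 0, -0.4], [0, 0, -0.8], [0, 0, -1], [0, 0, -1], [0, 0, -1], [0, 0, -1], [0, 0, -0.8], [0, 0, 0]]' --hand '[-0.3, -0.3, -0.3, -0.3, -0.3, 1, 1, 1, 1, 1, 1, 1, 1, 1, 1, 1, 1, 1, 1]'

```text
clock: 76.85
position: [559.5, 259.0, 205.1]
ee_rot: [0.933, -0.36, 0.003, -0.004]
contact_force: [0.4, 1.2, -0.5]
gripper_width: 40.5
grasp_force: 62.5
```

```bash
python3 -c "
from h import *
go(471,-150,203,0)"
```

```text
at [559.5 259.  205.1] yaw -42.18 j6 0.14 w 40.5 F 62.5
shift units [ 8.36  14.5   -0.022] turn units -7.029
```

Request:
apply_moves --delta_rot '[[0, 0, 0], [0, 0, 0], [0, 0, 0], [0, 0, 0], [0, 0, 0], [0, 0, 0], [0, 0, 0], [0, 0, 0], [0, 0, 0], [0, 0, 0], [0, 0, 0], [0, 0, 0], [0, 0, 0], [0, 0, 0], [0, 0, 0], [0, 0, 0], [0, 0, 0]]' --xyz '[[0.26, 0.45, 0], [0.54, 0.937, 0], [0.54, 0.937, 0], [0.54, 0.937, 0], [0.54, 0.937, 0], [0.54, 0.937, 0], [0.54, 0.937, 0], [0.54, 0.937, 0], [0.54, 0.937, 0], [0.54, 0.937, 0], [0.54, 0.937, 0], [0.54, 0.937, 0], [0.54, 0.937, 0], [0.54, 0.937, 0], [0.54, 0.937, 0], [0.54, 0.937, 0], [0, 0, 0]]' --hand '[1, 1, 1, 1, 1, 1, 1, 1, 1, 1, 1, 1, 1, 1, 1, 1, 1]'

```text
clock: 78.27
position: [465.5, -154.2, 197.9]
ee_rot: [0.932, -0.362, -0.002, 0.001]
contact_force: [-0.1, 0.5, -1.8]
gripper_width: 40.8
grasp_force: 62.4
```

Request:
apply_moves --delta_rot '[[0, 0, -0.879], [0, 0, -0.879], [0, 0, -0.879], [0, 0, -0.879], [0, 0, -0.879], [0, 0, -0.879], [0, 0, -0.879], [0, 0, -0.879], [0, 0, 0], [0, 0, 0]]' --xyz '[[0, 0, 0.6], [0, 0, 0.8], [0, 0, 0.8], [0, 0, 0.8], [0, 0, 0.8], [0, 0, 0.8], [0, 0, 0.7], [0, 0, 0.6], [0, 0, 0], [0, 0, 0]]' --hand '[1, 1, 1, 1, 1, 1, 1, 1, 1, 1]'

```text
clock: 79.1
position: [467.0, -151.1, 50.9]
ee_rot: [1.0, -0.001, -0.002, 0.0]
contact_force: [0.2, -0.6, -1.2]
gripper_width: 40.4
grasp_force: 62.4
```

```bash
python3 tr.py 471 -150 0
```

```text
block [ 467.6 -150. ] [42.8 36.3] shackle 89.8 centre [ 467.6 -135. ] ztop 66.3 px [321. 327.]
at [ 468.1 -151.1   51.9] yaw -0.14 j6 1.55 w 40.7 F 62.4
shift units [ 0.118 -0.045  1.897] turn units -0.023
```

Request:
apply_moves --delta_rot '[[0, 0, 0], [0, 0, 0], [0, 0, 0], [0, 0, 0], [0, 0, 0], [0, 0, 0], [0, 0, 0]]' --xyz '[[0.1, 0, 0.5], [0, 0, 0.6], [0, 0, 0.4], [0, 0, 0.2], [0, 0, 0.08], [0, 0, 0], [0, 0, 0]]' --hand '[1, 1, 1, 1, 1, 1, 1]'

```text
clock: 79.73
position: [471.7, -151.1, 8.4]
ee_rot: [1.0, -0.0, 0.001, 0.0]
contact_force: [0.7, 0.3, -1.2]
gripper_width: 40.3
grasp_force: 62.4
```

```bash
python3 tr.py 471 -150 0
```

```text
block [ 472.4 -150. ] [36.1 42.9] shackle -89.5 centre [ 472.5 -165. ] ztop 23.8 px [321. 327.]
at [ 471.8 -151.1    8.4] yaw -0.03 j6 1.55 w 40.2 F 62.4
shift units [-0.031 -0.042  0.157] turn units -0.004
```

Request:
apply_moves --delta_rot '[[0, 0, 0], [0, 0, 0], [0, 0, 0], [0, 0, 0], [0, 0, 0], [0, 0, 0], [0, 0, 0], [0, 0, 0], [0, 0, 0], [0, 0, 0], [0, 0, 0], [0, 0, 0], [0, 0, 0], [0, 0, 0], [0, 0, 0], [0, 0, 0], [0, 0, 0], [0, 0, 0]]' --xyz '[[0, 0, 0.06], [0, 0, 0.04], [0, 0, 0], [0, 0, 0], [0, 0, 0], [0, 0, 0], [0, 0, 0], [0, 0, -0.5], [0, 0, -1], [0, 0, -1], [0, 0, -1], [0, 0, -1], [0, 0, -1], [0, 0, -1], [0, 0, -1], [0, 0, -1], [0, 0, -0.8], [0, 0, 0]]' --hand '[1, 1, 1, -0.3, -0.3, -0.3, -0.3, -0.3, -0.3, -0.3, -0.3, -0.3, -0.3, -0.3, -0.3, -0.3, -0.3, -0.3]'

```text
clock: 81.28
position: [473.4, -151.5, 242.3]
ee_rot: [1.0, 0.0, 0.005, 0.001]
contact_force: [0.1, 0.6, 0.9]
gripper_width: 55.7
grasp_force: 0.0
```

```bash
python3 - <<'E'
from h import *
s=arm.read_state(); im=eyes.get_image('wrist'); C=cloud(im,s); print(s['position'])
padlocks(im,C,17,40,(380,540,-390,-80))
im=eyes.get_image('top'); C=cloud(im); a=im['frame'][:,:,::-1]
x=cv2.resize(a[160:290,110:550],None,fx=1.8,fy=1.8,interpolation=cv2.INTER_CUBIC); cv2.imwrite('pics/fin.png',x)
f=im['frame']; C0=np.load('top0.npy')
def pads(f,C):
    r=np.hypot(C[...,0]-485.5,C[...,1]-323); q=C[(f.max(2)<70)&(r<124)&(r>35)&(C[...,2]<56)][:,:2]-[485.5,323]
    return len(q),np.degrees(np.angle(np.mean(np.exp(3j*np.arctan2(q[:,1],q[:,0])))))/3
print(pads(cv2.imread('pics/top0.png'),C0),pads(f,C))
for n,c in(('0',C0),('1',C)):
    m=(abs(c[...,0]-470)<50)&(abs(c[...,1]-115)<30)&(abs(c[...,2]-96)<4); print(n,'gauge grip',np.median(c[m],0))
for k in ['cylinder_lock','tweezers','box_of_blanks','oil_bottle','tape_measure']:
    for m in nets.masks_of(k,im)[:1]: print(k,round(m['score'],2),np.array(m['bbox']).round())
E
```

```text
[ 473.40512627 -151.50860381  242.25563105]
block [ 472.4 -149.9] [41.4 35.3] shackle 179.9 centre [ 457.4 -149.9] ztop 21.2 px [320. 209.]
block [ 469.7 -320.2] [36.1 43.3] shackle -178.9 centre [ 454.7 -320.5] ztop 21.3 px [503. 212.]
block [ 441.4 -234.2] [41.3 35.6] shackle -0.1 centre [ 456.4 -234.2] ztop 21.2 px [410. 242.]
(1291, np.float64(-42.28746328624188)) (1299, np.float64(-42.51086580875842))
0 gauge grip [450.52892417 116.52961852  96.66457264]
1 gauge grip [450.6759111  116.37769289  95.24826473]
box_of_blanks 0.97 [481. 243. 525. 266.]
oil_bottle 0.58 [125. 253. 145. 269.]
tape_measure 0.76 [488. 211. 516. 227.]
```

View pics/fin.png

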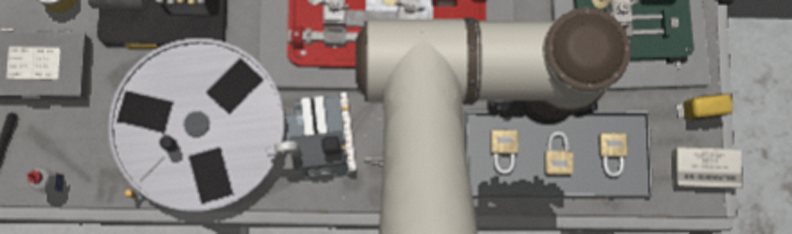

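The last view shows all three locks flat in the tray at (503,145), (560,155) and (613,150). The table pads and handle are back at the index, the gauge is parked, and the box, tape and bottle are where they were.

```bash
python3 -c "
from bench import arm
print(arm.job_done())"
```

```text
the job is handed in; nothing more can be done
None
```

The job is handed in, with no verdict returned: all three padlocks went through the check and are flat in the tray again, the table has made one full anticlockwise turn with its handle back at the index post, and the gauge is parked. The cylinder lock and tweezers were not checked in the final view.

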